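Stand the filter holder in its tapered socket and open the valve

ROBOT

A 6-joint arm with a two-finger parallel gripper is mounted at the origin on the work surface. World frame = base frame: x ahead of the robot, y to its left, z up, the work surface at z = 0. Lengths are in m, angles in rad, forces in N, time in s.
With the tool pointing down it reaches from about 0.4 to 0.825 m from the base axis. Payload 7 kg.
Tool frame: the origin (TCP) lies on the centre line of the jaws, within the pads' length; the fingertips stand tip_reach ahead of it and the grasp point (between the pads) is the TCP (tip_reach is the distance from the TCP to the fingertips, in m); z points along the fingers, y is the line along which they close (so a half turn about z gives the same grasp; the last joint's range is limited). The gripper opens to 88 mm and grips with 3 to 60 N. Pads are 19 mm wide; open, the fingers measure 130 mm over their backs; the gripper's body (78 mm by 193 mm) begins 47 mm behind the grasp point.
Start: joints at [-0.992, 0.359, 0.012, 0, -1.224, -0.288], TCP at [0.194, -0.647, 0.215] pointing down, gripper open.
Joint ranges: [-3.07, 3.07], [-1.43, 2.12], [-1.02, 1.25], [-3.03, 1.67], [-3.05, -0], [-3.03, 3.03]. Speed limits (rad/s): [2.39, 2.39, 3.01, 3.14, 3.14, 3.14].

INTERFACE

Orientations are given as [roll, pitch, yaw] about the fixed x, y, z axes, in that order (R = Rz(yaw) Ry(pitch) Rx(roll)).
In Python, from station import get_state, grab_frame, calibration, job_done, find_in, mark_of, tip_reach gives the robot as it stands.
- The arm moves only by the shell command python3 -m handwheel 'ROWS' [OPENING] [FORCE]. ROWS is JSON, a list of rows, each an object with "delta_pos": the shift along the world's x, y, z in units of 30 mm (1.0 is 30 mm), a list of three; "dr": the turn, a rotation vector about the world's x, y, z in degrees, a list of three. In form: [{"delta_pos": [tx, ty, tz], "dr": [rx, ry, rz]}, ...]. A call has 1 to 10 rows; each row shifts and turns the commanded pose from where the row before left it; what a row does not reach is not made up. A row lasts 1/10 s, in which the tool goes at most 50 mm and 8.59 degrees, less where a joint would pass 70% of its speed; a pose out of reach is approached as far as the arm can. A call is refused whole if a number of a shift passes 1 or a number of a turn 8.59, either way. A call with a gripper value outside its range is refused whole. OPENING is the closure, from -1 (fully open) to 1 (shut), set as the call begins (- or left out, the last holds). The fingers move at their own pace and stop on an object; FORCE is the grip in N (left out, the last holds). Time passes only in rows, so rows that do not move let the fingers close. It gives the time, the measured TCP pose, the force, the opening and the grip force at its end, in the units of the state.
- get_state(): the state, without advancing time (a new reading comes with each control period).
- grab_frame(name): name is "scene" or "top" or "wrist"; returns the picture (400x640x3 uint8, red, green, blue); there is no depth.
- calibration(name): a dict with "fx", "fy", "cx", "cy" (pixels), "extrinsics" (4x4, takes a point from world to camera coordinates). Camera axes: x right, y down, z forward; pixel columns grow to the right and rows downward; lengths in m; the calibration is good to about 2 mm. A picture is of the moment at which its call begins: read the wrist's pose just before it. calibration takes no time and is no camera call; for the wrist camera it gives the pose at the moment of the call.
- job_done(): hands the job in; it is judged then, once.
Trained networks look in the newest picture that a camera, given by its name, has taken for a name from the list of things; names that differ only in an ending like _2 or _b are one class to them, and where a whole thing is asked for, a point or a joint stands for the part that bears it (a point fixed in the world has none). Each returns a list of dicts, best first, with "conf" (0 to 1); they miss things now and then, are a little off and sometimes report something else, mostly with a low value. They report only what shows in the picture. A call takes as long as a camera call. They do not tell look-alikes from the thing itself.
- find_in(camera, query): "location" ([column, row] in pixels, amid what is visible of it).
- mark_of(camera, query): "location" ([column, row] in pixels: a listed point, or the origin of a listed thing).
The state is a dict: "t": time; "q": joint angles; "qd": joint speeds; "joint_efforts": joint torques, N m; "eef_pos": TCP position; "ee_rot": TCP orientation; "force": force on the tool from outside, world axes, zero at the start; "moment": the same for the moment, N m; "width": finger opening in m; "gripper_force": force on a finger pad.
Only numpy, scipy, OpenCV 4.12 (cv2) and the standard library are available. Lean on these libraries where they do the work, as an engineer would, in place of code of your own. Each camera call takes 0.05 s, during which the arm holds its last target. There are 200 camera calls.

TASK

Take the filter holder from the sloping cradle and stand it upright in the one station whose tapered socket matches its stem (the middle-sized of the three), seated fully home; set it in gently, do not drop or ram it. Only then turn that station's valve handle all the way open, so that it points along the pipe, away from the socket. Leave the other stations' handles closed and everything else where it is.

Things in the scene. Friction and masses are not known exactly. Their poses are not given: they have to be found in the camera images.
- holder: filter holder, 90 mm long, about 0.25 kg: black rubber stem tapering from 18 mm diameter at the tip to 36 mm over 40 mm, then (43 to 90 mm from the tip) a steel barrel 46 mm in diameter with a flat white disc on its end. Origin at the centre of the stem's tip, z towards the disc. Starts leaning at 45 degrees in the cradle, disc up. Round: its turn about z does not matter
- holder_tip (a point): centre of the small end of the holder's stem (the holder's origin and axes)
- holder_top (a point): centre of the flat disc at the holder's upper end, 90 mm along its z axis from the tip
- cradle: fixed drying cradle, base 110 x 70 mm, in which the holder leans: two steel rails, 32 mm wide over all (narrower than the barrel), under the barrel up to 76 mm from the stem's tip, and a foot stop under the tip. Origin at the centre of the underside; the holder's disc end leans to its -x. The barrel's sides and end are free
- station_middle: vacuum station, fixed: plate 145 x 80 x 10 mm with a conical steel socket and, 85 mm away on its -x side, a valve post with black handle. Origin under the plate, x from valve to socket, z up. Three such stations, alike but for socket size, stand in any order side by side 125 mm apart on a 6 mm tray. This one's socket fits the holder
- socket_middle (a point): centre of the socket's mouth, level with its rim, about 61 mm above the table; axes as the station's. Mouth 34.6 (middle of the three sizes) mm across inside; bore 45 mm deep, 0.45 mm narrower per mm of depth; wall 6 mm. It fits the holder: seated home, the stem's tip is about 37 mm below this point and the disc about 53 mm above
- pivot_middle (a point): on the pivot axis of this station's valve handle, at the level of the handle's top, 64 mm above the station's underside; axes as the station's
- handle_middle_end (a point): outer end of this station's valve handle, on its top edge, 52 mm from the pivot
- handle_middle (a joint): middle station's valve handle, rad: 0 = closed, pointing to the station's +y (across the pipe); counter-clockwise from above to the stop at 1.571 = open, pointing to the station's -x (along the pipe). Starts at 0 to 0.2. An upright bar 8 mm thick, 14 mm high, reaching 52 mm from the pivot; turns with about 0.12 N m and stays where it is left
- station_small: vacuum station, fixed: plate 145 x 80 x 10 mm with a conical steel socket and, 85 mm away on its -x side, a valve post with black handle. Origin under the plate, x from valve to socket, z up. Three such stations, alike but for socket size, stand in any order side by side 125 mm apart on a 6 mm tray
- socket_small (a point): centre of the socket's mouth, level with its rim, about 61 mm above the table; axes as the station's. Mouth 24 (the smallest) mm across inside; bore 45 mm deep, 0.45 mm narrower per mm of depth; wall 6 mm. Too narrow for the holder
- handle_small (a joint): small-socket station's valve handle, rad: 0 = closed, pointing to the station's +y (across the pipe); counter-clockwise from above to the stop at 1.571 = open, pointing to the station's -x (along the pipe). Starts at 0 to 0.2. To be left closed
- station_large: vacuum station, fixed: plate 145 x 80 x 10 mm with a conical steel socket and, 85 mm away on its -x side, a valve post with black handle. Origin under the plate, x from valve to socket, z up. Three such stations, alike but for socket size, stand in any order side by side 125 mm apart on a 6 mm tray
- socket_large (a point): centre of the socket's mouth, level with its rim, about 61 mm above the table; axes as the station's. Mouth 54 (the largest) mm across inside; bore 45 mm deep, 0.45 mm narrower per mm of depth; wall 6 mm. Too wide for the holder
- handle_large (a joint): large-socket station's valve handle, rad: 0 = closed, pointing to the station's +y (across the pipe); counter-clockwise from above to the stop at 1.571 = open, pointing to the station's -x (along the pipe). Starts at 0 to 0.2. To be left closed
- bung: bystander: black rubber bung, 29 mm across, 26 mm high, standing on the tray between two stations. Origin under its centre
- clip_ring: bystander: dark steel ring, 34 mm across, 8 mm high, lying on the tray between two stations. Origin under its centre
- bottle: bystander: amber bottle, 60 mm across, 130 mm high, beyond the work area. Origin under its centre
- beaker: bystander: glass beaker, 72 mm across, 90 mm high, beyond the tray. Origin under its centre
- dish: bystander: covered culture dish, 94 mm across, 16 mm high, near the robot. Origin under its centre
- slide_box: bystander: slide box 92 x 72 x 34 mm. Origin under its centre
- dropper: bystander: glass dropper with a red bulb, 150 mm long, 18 mm high, lying on the table. Origin under its middle
- spatula: bystander: laboratory spatula 170 mm long lying beside the tray. Origin at its underside
Things that resemble listed ones, but are neither listed nor needed, are in the scene too. Leave any green or red look-alike of the holder alone.

How it is judged:
On the way:
1. the holder is seated upright in the middle-sized socket while its valve is still closed (horizontal distance between holder_tip and socket_middle below 0.004 m and z of holder_tip in the frame of socket_middle below -0.035 m and angle between holder's own z axis and vertical below 0.05 rad and value of joint handle_middle below 0.4 rad), for 0.2 s.
At the end, for the whole second after the job is handed in: the holder stands in the middle-sized socket with its axis within 0.05 rad of vertical, its tip within 4 mm of the socket's axis and at least 35 mm below the rim, at rest and released; that station's valve handle is turned to at least 1.37 of 1.571 rad; the other two handles are below 0.4 rad (horizontal distance between holder_tip and socket_middle below 0.004 m and z of holder_tip in the frame of socket_middle below -0.035 m and angle between holder's own z axis and vertical below 0.05 rad and value of joint handle_middle above 1.37 rad and value of joint each of handle_small, handle_large below 0.4 rad and linear speed of holder below 0.02 m/s and contact force between the fingers and holder below 0.1 N); the robot touches nothing.
It fails at once if another station's valve is opened (beyond 0.4 rad) (value of joint any of handle_small, handle_large above 0.4 rad).
It fails at once if the matching station's valve is opened (beyond 0.4 rad) while the holder is not in its socket (value of joint handle_middle above 0.4 rad and distance between holder_tip and socket_middle above 0.055 m).
It fails at once if the holder is dropped (let go and falling faster than 0.35 m/s) (linear speed of holder above 0.35 m/s and contact force between the fingers and holder below 0.1 N).
It fails at once if the holder is rammed into the station (wedging force over 200 N in all, about 40 N of push) (contact force between holder and station_middle above 200 N).
It fails at once if a bystander is moved by more than 40 mm (distance of any of bung, clip_ring, bottle, beaker, dish, slide_box, dropper, spatula from where it was at the start of the episode above 0.04 m).
It also fails if it takes over 56 s, if anything falls off the work surface, if the arm or the gripper's body presses on something with over 40 N, if the wrist force passes 120 N, or if a joint passes its speed limit or range.

## Working session

There is one attempt and no reset: what is moved stays moved. The work goes in short steps, Python scripts to look and compute and a shell command to move; the robot and the scene stay as the last step left them, time stands still between calls to the robot, and variables do not carry over. Pictures are saved under pics/ and viewed, at most 10 in all, crops included, and the job is handed in when it is done.

```bash
mkdir -p pics; ls
cat > h.py <<'E'
import numpy as np, cv2, json
from station import *
def save(cam,fn):
    im=grab_frame(cam); cv2.imwrite('pics/'+fn,im[:,:,::-1]); return im
def ray(cam,uv,c=None):
    c=c or calibration(cam); E=np.array(c['extrinsics']); R,t=E[:3,:3],E[:3,3]
    d=R.T@np.array([(uv[0]-c['cx'])/c['fx'],(uv[1]-c['cy'])/c['fy'],1]); return -R.T@t,d/np.linalg.norm(d)
def atz(cam,uv,z,c=None):
    o,d=ray(cam,uv,c); return o+d*(z-o[2])/d[2]
def proj(cam,p,c=None):
    c=c or calibration(cam); E=np.array(c['extrinsics']); q=E[:3,:3]@np.array(p)+E[:3,3]
    return np.array([c['fx']*q[0]/q[2]+c['cx'],c['fy']*q[1]/q[2]+c['cy']])
def tri(rs):
    A=0;b=0
    for o,d in rs:
        P=np.eye(3)-np.outer(d,d);A=A+P;b=b+P@o
    x=np.linalg.solve(A,b); return x,[np.linalg.norm((np.eye(3)-np.outer(d,d))@(x-o)) for o,d in rs]
E
python3 - <<'E'
from h import *
np.set_printoptions(precision=3,suppress=True)
for c in ['scene','top']:
    save(c,c+'0.png'); print(c,calibration(c))
    for n in ['holder_tip','holder_top','cradle','socket_middle','socket_small','socket_large','pivot_middle','handle_middle_end']:
        print(n,[(np.round(d['location'],1).tolist(),round(d['conf'],2)) for d in mark_of(c,n)[:4]])
print(get_state(),tip_reach if not callable(tip_reach) else tip_reach())
E
```

```text
pics
scene {'fx': 414.09996315045885, 'fy': 414.09996315045885, 'cx': 321.4630035831714, 'cy': 207.07135952451318, 'extrinsics': array([[-0.827,  0.563,  0.003,  0.52 ],
       [ 0.482,  0.711, -0.512, -0.198],
       [-0.29 , -0.422, -0.859,  1.632],
       [ 0.   ,  0.   ,  0.   ,  1.   ]])}
holder_tip [([306.5, 216.9], 0.81), ([285.7, 176.5], 0.7), ([289.8, 120.2], 0.69), ([229.8, 127.3], 0.64)]
holder_top [([298.1, 158.9], 0.78), ([245.3, 126.2], 0.59), ([265.9, 197.6], 0.53), ([305.2, 192.8], 0.51)]
cradle [([295.1, 176.2], 0.64)]
socket_middle [([330.7, 233.6], 0.86), ([263.1, 151.8], 0.65), ([380.9, 288.8], 0.52)]
socket_small [([377.1, 288.2], 0.58), ([297.9, 157.9], 0.16)]
socket_large [([353.5, 256.9], 0.61)]
pivot_middle [([351.1, 215.7], 0.82), ([329.9, 231.6], 0.74)]
handle_middle_end [([361.3, 227.5], 0.64), ([260.6, 153.4], 0.29), ([388.9, 288.4], 0.28)]
top {'fx': 467.64571284286876, 'fy': 467.64571284286876, 'cx': 326.5590681089266, 'cy': 201.39923650681408, 'extrinsics': array([[-0.011, -1.   , -0.019, -0.046],
       [-0.997,  0.013, -0.081,  0.58 ],
       [ 0.082
[... 353 characters left out ...]
e [([302.1, 192.0], 0.87), ([286.0, 223.2], 0.23)]
socket_small [([217.9, 197.0], 0.98)]
socket_large [([265.1, 192.7], 0.84)]
pivot_middle [([286.8, 140.6], 0.67), ([369.8, 271.3], 0.48)]
handle_middle_end [([219.2, 198.4], 0.62), ([284.4, 223.2], 0.52)]
{'t': 0.9, 'q': array([-0.992,  0.359,  0.012, -0.   , -1.224, -0.288]), 'qd': array([-0.   , -0.001, -0.001,  0.001, -0.   , -0.001]), 'joint_efforts': array([  0.   , -58.236,  29.33 ,   7.002,   0.013,   0.   ]), 'eef_pos': array([ 0.194, -0.647,  0.215]), 'ee_rot': array([ 3.142,  0.   , -2.851]), 'force': array([ 0.616,  0.891, -0.369]), 'moment': array([ 0.027,  0.038, -0.034]), 'gripper_force': 0.0, 'width': 0.0876570624218431} 0.019
```

Run:
```python
import cv2
a=cv2.imread('pics/top0.png');b=cv2.imread('pics/scene0.png')
cv2.imwrite('pics/top_c.png',cv2.resize(a[90:300,170:530],(800,467),interpolation=cv2.INTER_CUBIC))
cv2.imwrite('pics/scene_c.png',cv2.resize(b[90:350,200:500],(692,600),interpolation=cv2.INTER_CUBIC))
```

```text
(no output)
```

View pics/top_c.png

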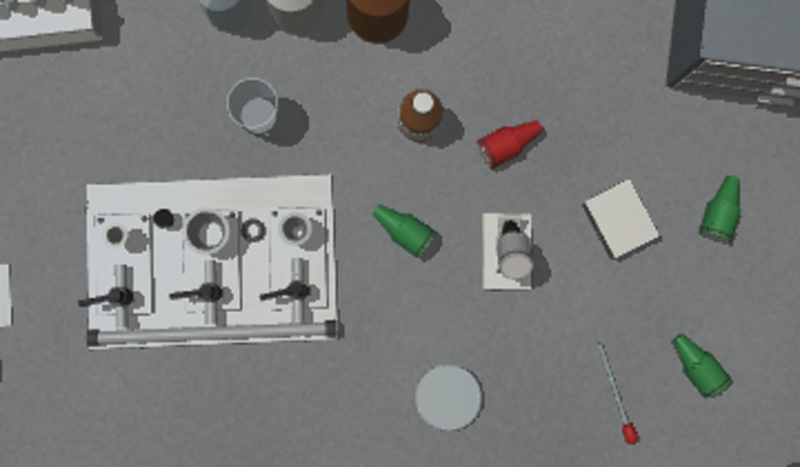

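View pics/scene_c.png

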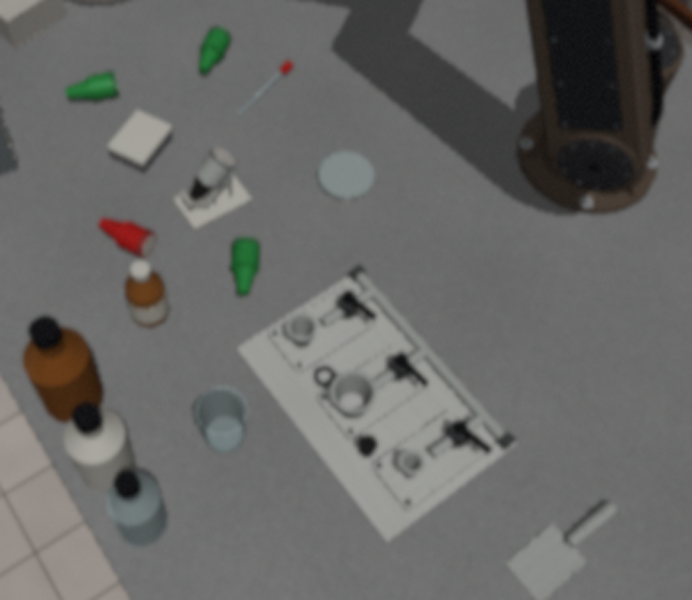

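The picture shows the following, in full-frame top-view pixels:
- **Holder:** grey barrel with a white disc at (402,209) and black tip near (400,192). It is the only steel/black one. The red look-alike near (399,154) and the green ones at (352,193), (495,184) and (486,255) are to be left alone.
- **Sockets:** small at (218,197), large at (264,193) and middle at (302,192). The middle one's bore is between the other two in size, matching 34.6 mm.

Run:
```python
from h import *
np.set_printoptions(precision=4,suppress=True)
T,S=calibration('top'),calibration('scene')
def t2(a,b): 
    x,e=tri([ray('top',a,T),ray('scene',b,S)]); return x,np.round(e,4)
print('tip',t2((400.3,192),(285.7,176.5)));print('disc',t2((402.2,208.8),(298.1,158.9)))
print('sock',t2((302.1,192),(330.7,233.6)), atz('top',(302.1,192),.061,T),atz('scene',(330.7,233.6),.061,S))
print('small',atz('top',(217.9,197),.061,T),atz('scene',(377.1,288.2),.061,S));print('large',atz('top',(265.1,192.7),.061,T),atz('scene',(353.5,256.9),.061,S))
f=lambda x,y:(170+x/2.2222,90+y/2.2222)
print('pivot',atz('top',f(297,290),.07,T),atz('scene',(351.1,215.7),.07,S),'end',atz('top',f(262,296),.07,T),atz('scene',(361.3,227.5),.07,S))
print('cradle',atz('top',(397.6,202.1),0,T),atz('scene',(295.1,176.2),0,S))
for c in ((484,213),(532,213),(532,291),(484,291)): print(atz('top',f(*c),.005,T))
```

```text
tip (array([ 0.6042, -0.2859,  0.0132]), array([0.0046, 0.0046]))
disc (array([ 0.5466, -0.281 ,  0.0847]), array([0.0036, 0.0036]))
sock (array([0.6084, 0.0234, 0.0432]), array([0.0005, 0.0005])) [0.607  0.0218 0.061 ] [0.6135 0.031  0.061 ]
small [0.5948 0.2842 0.061 ] [0.6031 0.2688 0.061 ]
large [0.6063 0.1369 0.061 ] [0.6008 0.1422 0.061 ]
pivot [0.5181 0.017  0.07  ] [0.5195 0.0176 0.07  ] end [0.5103 0.0654 0.07  ] [0.5182 0.0735 0.07  ]
cradle [ 0.5766 -0.2813  0.    ] [ 0.5664 -0.272   0.    ]
[ 0.629  -0.2504  0.005 ]
[ 0.6281 -0.3197  0.005 ]
[ 0.5153 -0.3168  0.005 ]
[ 0.5161 -0.248   0.005 ]
```

```bash
python3 -m handwheel '[{"delta_pos":[0.7,1,0],"dr":[0,0,-8.3]},{"delta_pos":[0.7,1,0],"dr":[0,0,-8.3]},{"delta_pos":[0.7,1,0],"dr":[0,-7.5,0]},{"delta_pos":[0.7,1,0],"dr":[0,-7.5,0]},{"delta_pos":[0.7,1,0],"dr":[0,-7.5,0]},{"delta_pos":[0.7,1,0],"dr":[0,-7.5,0]},{"delta_pos":[0.7,1,0],"dr":[0,-7.5,0]},{"delta_pos":[0.7,1,0],"dr":[0,-7.5,0]},{"delta_pos":[0.7,1,0],"dr":[0,0,0]},{"delta_pos":[0.7,1,0],"dr":[0,0,0]}]' -1 20
```

```text
t: 1.9
eef_pos: [0.4021, -0.3478, 0.2151]
ee_rot: [-3.141, 0.786, 3.136]
force: [1.1, -0.1, 1.0]
width: 0.0876
gripper_force: 0.0
```

```bash
python3 -m handwheel '[{"delta_pos":[0.5,0.54,-0.5],"dr":[0,0,0]},{"delta_pos":[0.5,0.54,-0.5],"dr":[0,0,0]},{"delta_pos":[0.5,0.54,-0.5],"dr":[0,0,0]},{"delta_pos":[0.5,0.54,-0.5],"dr":[0,0,0]},{"delta_pos":[0,0,0],"dr":[0,0,0]},{"delta_pos":[0,0,0],"dr":[0,0,0]}]'
python3 - <<'E'
from h import *
np.set_printoptions(precision=4,suppress=True)
c=calibration('wrist');save('wrist','w1.png'); print(c)
for n in ['holder_tip','holder_top','cradle']:
    print(n,[(np.round(d['location'],1).tolist(),round(d['conf'],2)) for d in mark_of('wrist',n)[:3]])
print(proj('wrist',(.5436,-.2835,.0808),c),proj('wrist',(.607,-.2835,.017),c))
s=get_state();print(s['eef_pos'],s['ee_rot'],s['q'])
E
```

```text
t: 2.5
eef_pos: [0.4637, -0.2815, 0.1552]
ee_rot: [-3.14, 0.785, -3.138]
force: [0.4, -0.2, -0.4]
width: 0.0876
gripper_force: 0.0
{'fx': 318.88811211744616, 'fy': 318.88811211744616, 'cx': 322.9434976095685, 'cy': 202.1488392698146, 'extrinsics': array([[-0.0014,  1.    , -0.0023,  0.2833],
       [ 0.5105,  0.0027,  0.8599, -0.3469],
       [ 0.8599,  0.    , -0.5105, -0.1389],
       [ 0.    ,  0.    ,  0.    ,  1.    ]])}
holder_tip [([291.0, 236.6], 0.96), ([80.4, 214.1], 0.83), ([473.0, 196.5], 0.73)]
holder_top [([319.5, 216.7], 0.84), ([426.7, 174.5], 0.73), ([61.8, 175.4], 0.68)]
cradle [([321.9, 153.1], 0.71), ([629.4, 176.0], 0.2)]
[321.6358 201.4243] [321.9896 182.4346]
[ 0.4635 -0.2826  0.156 ] [-3.1392  0.7862 -3.1398] [-0.6371 -0.0009 -0.5389 -0.9275 -0.5528 -0.2393]
```

View pics/w1.png

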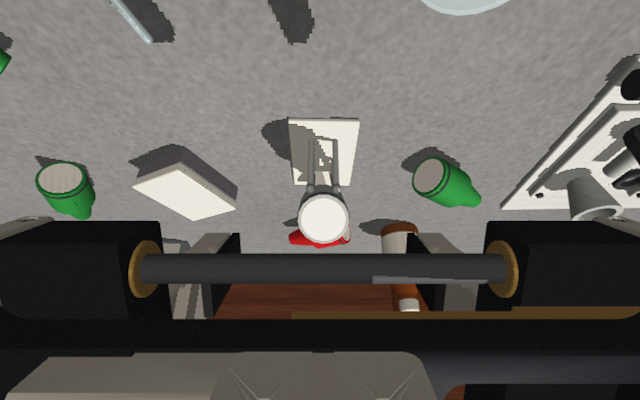

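Run:
```python
from h import *
np.set_printoptions(precision=4,suppress=True)
im=cv2.imread('pics/w1.png'); g=im[180:248,280:365].astype(int)
m=((g.min(2)>215)).astype(np.uint8)
n,l,st,ce=cv2.connectedComponentsWithStats(m); k=1+st[1:,4].argmax(); print(st[k],ce[k]+[280,180])
cs,_=cv2.findContours((l==k).astype(np.uint8),0,1); print(cv2.fitEllipse(max(cs,key=len)))
u=ce[k]+[280,180]
W=calibration('wrist');T=calibration('top');S=calibration('scene')
a=cv2.imread('pics/top0.png')
rs=[ray('wrist',u,W),ray('top',(402.2,208.8),T),ray('scene',(298.1,158.9),S)]
print(tri(rs),tri(rs[:2]),tri([rs[0],rs[2]]),tri([rs[1],rs[2]]))
for y in ((289,118),(359,118),(350,185),(295,185)): print(atz('wrist',y,.006,W))
```

```text
[  21   19   44   42 1437] [322.8608 219.1928]
((42.853553771972656, 39.194950103759766), (40.78226089477539, 43.012672424316406), 86.95892333984375)
(array([ 0.5482, -0.2801,  0.0937]), [np.float64(0.004814699918819125), np.float64(0.0020489265578592128), np.float64(0.006712055653789285)]) (array([ 0.5487, -0.2827,  0.0967]), [np.float64(0.0010692962465611371), np.float64(0.0010692962465612195)]) (array([ 0.5479, -0.2789,  0.0939]), [np.float64(0.005738258655970099), np.float64(0.005738258655970016)]) (array([ 0.5466, -0.281 ,  0.0847]), [np.float64(0.0035896172899788355), np.float64(0.0035896172899787136)])
[ 0.516  -0.3161  0.006 ]
[ 0.5158 -0.2498  0.006 ]
[ 0.63   -0.2501  0.006 ]
[ 0.6303 -0.3192  0.006 ]
```

```bash
python3 -m handwheel '[{"delta_pos":[0.4,0,0.4],"dr":[0,0,0]},{"delta_pos":[0.58,0,-0.58],"dr":[0,0,0]},{"delta_pos":[0.58,0,-0.58],"dr":[0,0,0]},{"delta_pos":[0.58,0,-0.58],"dr":[0,0,0]},{"delta_pos":[0,0,0],"dr":[0,0,0]}]' -0.9
python3 - <<'E'
from h import *
np.set_printoptions(precision=4,suppress=True)
s=get_state();print(s['eef_pos'],s['ee_rot'],s['force'])
im=[save(c,c+'1.png') for c in('wrist','scene','top')]
W=calibration('wrist');print(proj('wrist',(.5485,-.283,.095),W))
a=cv2.resize(im[0][150:350,160:480],(640,400));b=cv2.resize(im[1][120:220,240:350],(400,364))
c=np.zeros((600,800,3),np.uint8);c[:400,:640]=a
cv2.imwrite('pics/w2.png',a[:,:,::-1])
E
```

```text
t: 3.2
eef_pos: [0.5282, -0.2822, 0.113]
ee_rot: [3.14, 0.783, 3.14]
force: [-0.6, -0.9, -0.1]
width: 0.0834
gripper_force: 0.0
[ 0.5282 -0.2822  0.113 ] [3.1399 0.7833 3.1403] [-0.6483 -0.9005 -0.0716]
[323.4271 226.3156]
```

View pics/w2.png

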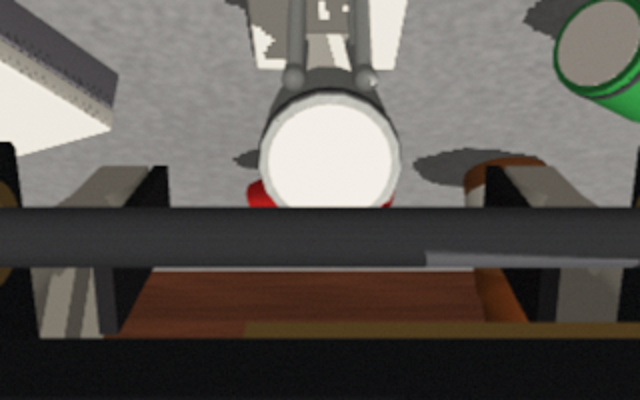

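```bash
python3 -m handwheel '[{"delta_pos":[0.4,0,-0.34],"dr":[0,0,0]},{"delta_pos":[0.4,0,-0.34],"dr":[0,0,0]},{"delta_pos":[0.4,0,-0.34],"dr":[0,0,0]},{"delta_pos":[0,0,0],"dr":[0,0,0]}]'; python3 -m handwheel '[{"delta_pos":[0,0,0],"dr":[0,0,0]},{"delta_pos":[0,0,0],"dr":[0,0,0]},{"delta_pos":[0,0,0],"dr":[0,0,0]},{"delta_pos":[0,0,0],"dr":[0,0,0]},{"delta_pos":[0,0,0],"dr":[0,0,0]}]' 1 30
```

```text
t: 3.75
eef_pos: [0.5639, -0.2821, 0.0844]
ee_rot: [-3.141, 0.785, -3.141]
force: [-0.4, 0.9, -0.2]
width: 0.0833
gripper_force: 0.0
t: 4.25
eef_pos: [0.5636, -0.2819, 0.0849]
ee_rot: [-3.14, 0.786, -3.14]
force: [-0.3, -0.5, 0.4]
width: 0.0487
gripper_force: 0.0
```

```bash
python3 -m handwheel '[{"delta_pos":[0,0,0],"dr":[0,0,0]},{"delta_pos":[0,0,0],"dr":[0,0,0]},{"delta_pos":[0,0,0],"dr":[0,0,0]}]' 1 30
```

```text
t: 4.55
eef_pos: [0.5637, -0.2815, 0.0848]
ee_rot: [-3.141, 0.786, -3.14]
force: [-4.1, 1.8, 5.6]
width: 0.045
gripper_force: 30.0
```

```bash
python3 -m handwheel '[{"delta_pos":[0,0,0.5],"dr":[0,0,0]},{"delta_pos":[0,0,0.9],"dr":[0,0,0]},{"delta_pos":[0,0,1],"dr":[0,0,0]},{"delta_pos":[0,0,1],"dr":[0,0,0]},{"delta_pos":[0.2,0.4,0.6],"dr":[0,4,0]},{"delta_pos":[0.4,0.9,0],"dr":[0,7.5,0]},{"delta_pos":[0.4,0.9,0],"dr":[0,7.5,0]},{"delta_pos":[0.4,0.9,0],"dr":[0,7.5,0]},{"delta_pos":[0.4,0.9,0],"dr":[0,7.5,0]},{"delta_pos":[0.4,0.9,0],"dr":[0,7,0]}]'; python3 -m handwheel '[{"delta_pos":[0.4,0.9,0],"dr":[0,4,0]},{"delta_pos":[0.2,0.8,0],"dr":[0,0,0]},{"delta_pos":[0.2,0.5,0],"dr":[0,0,0]},{"delta_pos":[0,0,0],"dr":[0,0,0]},{"delta_pos":[0,0,0],"dr":[0,0,0]}]'
python3 - <<'E'
from h import *
np.set_printoptions(precision=4,suppress=True)
W=calibration('wrist');save('wrist','w3.png');print(proj('wrist',(.607,.022,.061),W))
for n in ['socket_middle','pivot_middle','handle_middle_end','holder_top','holder_tip']:
    for d in mark_of('wrist',n)[:3]: print(n,np.round(d['location'],1),round(d['conf'],2),atz('wrist',d['location'],.061 if n[0]=='s' else .07,W))
s=get_state();print(s['eef_pos'],s['ee_rot'],s['force'])
E
```

```text
t: 5.55
eef_pos: [0.6115, -0.1604, 0.1928]
ee_rot: [3.126, 0.185, 3.139]
force: [2.0, -1.1, -2.0]
width: 0.0452
gripper_force: 30.0
t: 6.05
eef_pos: [0.6353, -0.0956, 0.1918]
ee_rot: [3.124, 0.119, 3.139]
force: [0.2, -0.4, -3.0]
width: 0.0448
gripper_force: 30.0
[449.1308 145.9115]
socket_middle [443.9 147.2] 0.76 [0.6082 0.0173 0.061 ]
pivot_middle [461.9  44.4] 0.98 [0.5236 0.0169 0.07  ]
pivot_middle [  2.  144.8] 0.21 [ 0.6026 -0.3745  0.07  ]
handle_middle_end [530.7  27.4] 0.95 [0.5115 0.0697 0.07  ]
handle_middle_end [447.4 144.4] 0.48 [0.6039 0.0165 0.07  ]
holder_top [250.9 117.6] 0.81 [ 0.5801 -0.1562  0.07  ]
holder_top [321.  249.5] 0.6 [ 0.7093 -0.0965  0.07  ]
holder_top [184.7 231.5] 0.39 [ 0.688  -0.2294  0.07  ]
holder_tip [320.7 163.3] 0.66 [ 0.6205 -0.0965  0.07  ]
[ 0.6356 -0.0963  0.1926] [3.1242 0.1202 3.1378] [ 0.5752 -0.344  -2.5988]
```

View pics/w3.png

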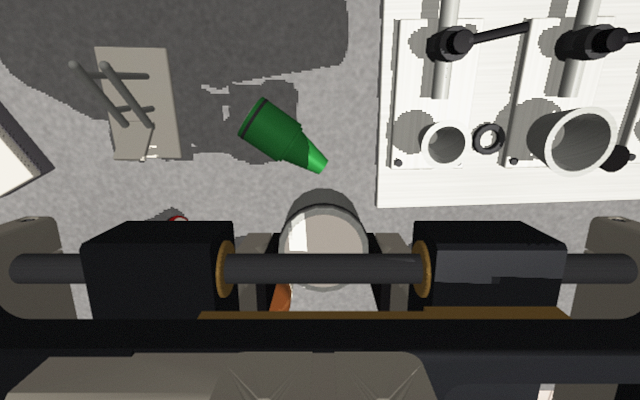

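```bash
python3 -m handwheel '[{"delta_pos":[0,0.3,0],"dr":[0,6.9,0]},{"delta_pos":[0,0.5,0],"dr":[-1,0,0]},{"delta_pos":[0,0.4,0],"dr":[0,0,0]},{"delta_pos":[0,0,0],"dr":[0,0,0]},{"delta_pos":[0,0,0],"dr":[0,0,0]},{"delta_pos":[0,0,0],"dr":[0,0,0]}]'
python3 - <<'E'
from h import *
np.set_printoptions(precision=4,suppress=True)
W=calibration('wrist');im=save('wrist','w4.png');print(proj('wrist',(.608,.0175,.061),W))
for n in ['socket_middle','pivot_middle','handle_middle_end']:
    for d in mark_of('wrist',n)[:2]: print(n,np.round(d['location'],1),round(d['conf'],2),atz('wrist',d['location'],.061 if n[0]=='s' else .07,W))
s=get_state();print(s['eef_pos'],s['ee_rot'],s['force'])
u,v=proj('wrist',(.608,.0175,.061),W).astype(int)
cv2.imwrite('pics/w4c.png',cv2.resize(im[v-60:v+60,u-80:u+80,::-1],(800,600),interpolation=cv2.INTER_CUBIC));print(u-80,v-60)
E
```

```text
t: 6.95
eef_pos: [0.6357, -0.0599, 0.1928]
ee_rot: [-3.141, 0.0, 3.139]
force: [0.1, -0.5, -2.1]
width: 0.0448
gripper_force: 30.0
[405.9201 162.7583]
socket_middle [407.4 162.7] 0.64 [0.6079 0.0189 0.061 ]
pivot_middle [412.5  65.1] 0.8 [0.5237 0.0157 0.07  ]
handle_middle_end [479.   47.6] 0.56 [0.5102 0.0707 0.07  ]
[ 0.6358 -0.06    0.1926] [-3.1413 -0.0001  3.1383] [ 0.6954 -0.1769 -1.854 ]
325 102
```

View pics/w4c.png

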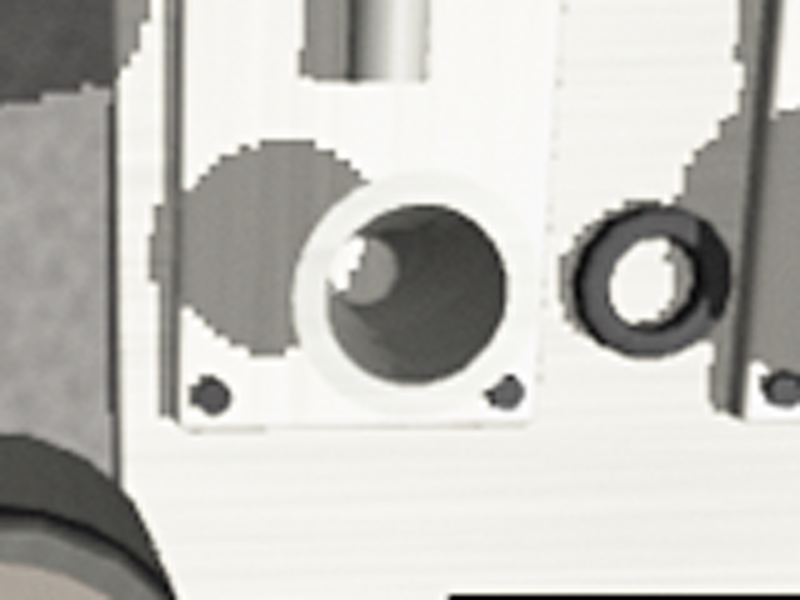

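Run:
```python
from h import *
a=cv2.imread('pics/w4.png');cv2.imwrite('pics/w4h.png',cv2.resize(a[170:320,230:430],(800,600),interpolation=cv2.INTER_CUBIC))
np.set_printoptions(precision=4,suppress=True)
W=calibration('wrist')
for h in (.02,.022): 
  for dx in(-.004,-.002,0,.002):
    p=np.array([.6358+dx,-.06,.1926+h]); print(h,dx,(proj('wrist',p,W)-[230,170])*4,(proj('wrist',p-[.023,0,0],W)-[230,170])*4,(proj('wrist',p-[.0,0.023,0],W)-[230,170])*4)
```

```text
0.02 -0.004 [377.6745 316.7435] [377.0987 139.4368] [194.3551 317.3375]
0.02 -0.002 [377.7227 331.5675] [377.1505 155.372 ] [194.968 332.154]
0.02 0 [377.7705 346.3005] [377.2019 171.2058] [195.5771 346.8796]
0.02 0.002 [377.8181 360.9432] [377.253  186.9389] [196.1825 361.515 ]
0.022 -0.004 [377.72   323.0423] [377.1385 143.7155] [192.1535 323.6411]
0.022 -0.002 [377.7686 338.0279] [377.1908 159.8389] [192.7807 338.6191]
0.022 0 [377.8169 352.9203] [377.2428 175.8583] [193.4041 353.5039]
0.022 0.002 [377.8648 367.7203] [377.2944 191.7747] [194.0235 368.2965]
```

View pics/w4h.png

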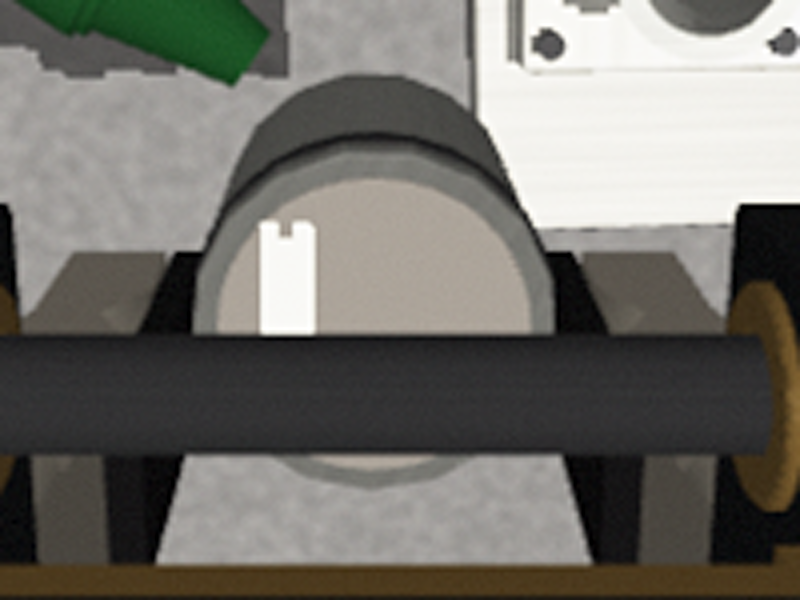

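```bash
python3 -m handwheel '[{"delta_pos":[-0.22,0.67,0],"dr":[0,0,0]},{"delta_pos":[-0.22,0.67,0],"dr":[0,0,0]},{"delta_pos":[-0.22,0.67,0],"dr":[0,0,0]},{"delta_pos":[-0.24,0.67,0],"dr":[0,0,0]},{"delta_pos":[0,0,-0.5],"dr":[0,0,0]},{"delta_pos":[0,0,-0.5],"dr":[0,0,0]},{"delta_pos":[0,0,-0.5],"dr":[0,0,0]},{"delta_pos":[0,0,-0.3],"dr":[0,0,0]},{"delta_pos":[0,0,-0.2],"dr":[0,0,0]},{"delta_pos":[0,0,0],"dr":[0,0,0]}]'; python3 -c "
from h import *
s=get_state();print(s['eef_pos'],s['force'])
im=save('scene','s5.png');u,v=proj('scene',(.6065,.02,.08)).astype(int);print(u,v)
cv2.imwrite('pics/s5c.png',cv2.resize(im[v-45:v+45,u-60:u+60,::-1],(800,600),interpolation=cv2.INTER_CUBIC))"
```

```text
t: 8.15
eef_pos: [0.6086, 0.0206, 0.1317]
ee_rot: [-3.141, -0.002, 3.139]
force: [-0.3, 0.2, -2.4]
width: 0.0451
gripper_force: 30.0
[0.60858639 0.02063548 0.13165611] [-0.30199042  0.16391675 -2.41482266]
330 227
```

View pics/s5c.png

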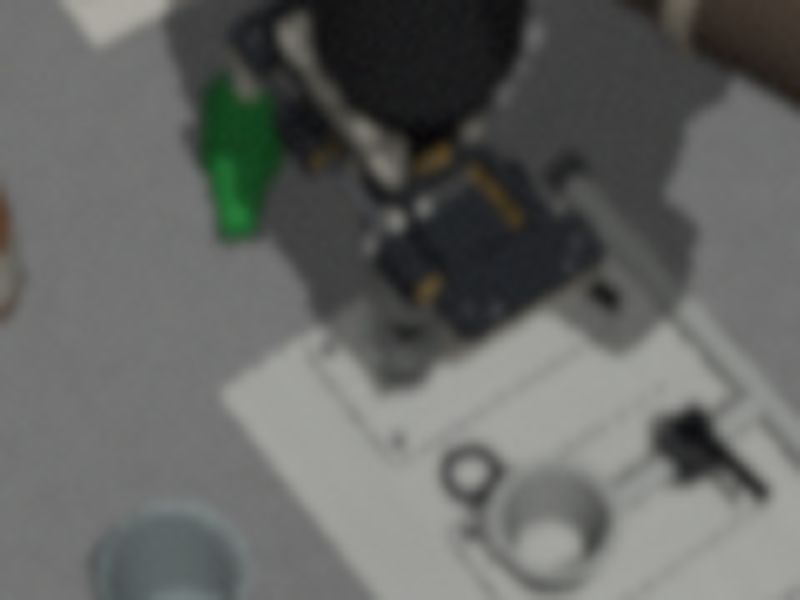

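The gripper hides the socket in this view, with the middle station at around (450,350). I'll lower by force feel instead.

```bash
python3 -m handwheel '[{"delta_pos":[0,0,-0.2],"dr":[0,0,0]},{"delta_pos":[0,0,-0.2],"dr":[0,0,0]},{"delta_pos":[0,0,0],"dr":[0,0,0]}]';python3 -m handwheel '[{"delta_pos":[0,0,-0.1],"dr":[0,0,0]},{"delta_pos":[0,0,-0.1],"dr":[0,0,0]},{"delta_pos":[0,0,0],"dr":[0,0,0]}]'
```

```text
t: 8.5
eef_pos: [0.6083, 0.0207, 0.1194]
ee_rot: [-3.141, -0.002, 3.139]
force: [-0.3, -0.4, -3.4]
width: 0.0449
gripper_force: 30.0
t: 8.8
eef_pos: [0.6086, 0.0208, 0.1138]
ee_rot: [-3.141, -0.001, 3.139]
force: [0.5, -0.1, -2.6]
width: 0.045
gripper_force: 30.0
```

```bash
python3 -m handwheel '[{"delta_pos":[0,0,-0.1],"dr":[0,0,0]},{"delta_pos":[0,0,-0.1],"dr":[0,0,0]},{"delta_pos":[0,0,0],"dr":[0,0,0]}]';python3 -m handwheel '[{"delta_pos":[0,0,-0.1],"dr":[0,0,0]},{"delta_pos":[0,0,0],"dr":[0,0,0]}]'
```

```text
t: 9.1
eef_pos: [0.6085, 0.0208, 0.1077]
ee_rot: [-3.141, -0.001, 3.139]
force: [-0.2, -0.3, -2.8]
width: 0.045
gripper_force: 30.0
t: 9.3
eef_pos: [0.6087, 0.0208, 0.1048]
ee_rot: [-3.141, -0.001, 3.139]
force: [-0.4, -1.0, -3.0]
width: 0.045
gripper_force: 30.0
```

```bash
python3 -m handwheel '[{"delta_pos":[0,0,-0.07],"dr":[0,0,0]},{"delta_pos":[0,0,0],"dr":[0,0,0]}]';python3 -m handwheel '[{"delta_pos":[0,0,-0.07],"dr":[0,0,0]},{"delta_pos":[0,0,0],"dr":[0,0,0]}]'
```

```text
t: 9.5
eef_pos: [0.6088, 0.0208, 0.1029]
ee_rot: [-3.141, -0.001, 3.139]
force: [-0.6, -0.4, -2.1]
width: 0.0452
gripper_force: 30.0
t: 9.7
eef_pos: [0.6087, 0.0208, 0.1008]
ee_rot: [-3.141, -0.001, 3.139]
force: [-0.0, -0.6, -2.5]
width: 0.045
gripper_force: 30.0
```

```bash
python3 -m handwheel '[{"delta_pos":[0,0,-0.05],"dr":[0,0,0]},{"delta_pos":[0,0,0],"dr":[0,0,0]}]';python3 -m handwheel '[{"delta_pos":[0,0,-0.05],"dr":[0,0,0]},{"delta_pos":[0,0,0],"dr":[0,0,0]}]'
```

```text
t: 9.9
eef_pos: [0.6088, 0.0208, 0.0994]
ee_rot: [-3.141, -0.001, 3.139]
force: [1.4, 0.0, -3.3]
width: 0.0453
gripper_force: 30.0
t: 10.1
eef_pos: [0.6087, 0.0208, 0.0978]
ee_rot: [-3.141, -0.001, 3.139]
force: [-0.5, -0.4, -3.8]
width: 0.0451
gripper_force: 30.0
```

```bash
python3 -m handwheel '[{"delta_pos":[0,0,-0.05],"dr":[0,0,0]},{"delta_pos":[0,0,0],"dr":[0,0,0]}]';python3 -m handwheel '[{"delta_pos":[0,0,-0.04],"dr":[0,0,0]},{"delta_pos":[0,0,0],"dr":[0,0,0]}]'
```

```text
t: 10.3
eef_pos: [0.6088, 0.0208, 0.0964]
ee_rot: [-3.141, -0.001, 3.139]
force: [-0.2, 0.1, -2.4]
width: 0.0449
gripper_force: 30.0
t: 10.5
eef_pos: [0.6089, 0.0209, 0.0953]
ee_rot: [-3.141, -0.001, 3.139]
force: [-0.0, -0.9, -1.0]
width: 0.045
gripper_force: 30.0
```

```bash
for i in 1; do python3 -m handwheel '[{"delta_pos":[0,0,-0.04],"dr":[0,0,0]},{"delta_pos":[0,0,0],"dr":[0,0,0]}]'; done; python3 -c "
from h import *
s=get_state();print(s['force'],s['moment'])"
```

```text
t: 10.7
eef_pos: [0.609, 0.021, 0.0941]
ee_rot: [-3.141, -0.0, 3.139]
force: [-0.5, -0.1, -2.8]
width: 0.045
gripper_force: 30.0
[-0.46106421 -0.10245616 -2.83968393] [ 0.40132376 -0.1294759  -0.04941366]
```

```bash
python3 -m handwheel '[{"delta_pos":[0,0,-0.05],"dr":[0,0,0]},{"delta_pos":[0,0,0],"dr":[0,0,0]}]'; python3 -m handwheel '[{"delta_pos":[0,0,-0.05],"dr":[0,0,0]},{"delta_pos":[0,0,0],"dr":[0,0,0]}]'; python3 -c "
from h import *
s=get_state();print(s['force'],s['moment'])"
```

```text
t: 10.9
eef_pos: [0.6094, 0.021, 0.0933]
ee_rot: [-3.141, 0.001, 3.139]
force: [-0.4, 0.7, 2.3]
width: 0.045
gripper_force: 30.0
t: 11.1
eef_pos: [0.6098, 0.0209, 0.0931]
ee_rot: [-3.141, 0.002, 3.14]
force: [-2.8, 0.2, 10.2]
width: 0.0453
gripper_force: 30.0
[-2.79177126  0.17846573 10.15702385] [0.53918747 1.26930353 0.06516209]
```

```bash
python3 -m handwheel '[{"delta_pos":[0.05,0,0],"dr":[0,0,0]},{"delta_pos":[0,0,-0.04],"dr":[0,0,0]},{"delta_pos":[0,0,0],"dr":[0,0,0]}]'; python3 -c "
from h import *
s=get_state();print(s['eef_pos'],s['force'],s['moment'])"
```

```text
t: 11.4
eef_pos: [0.6103, 0.0208, 0.093]
ee_rot: [-3.141, 0.001, 3.14]
force: [-11.1, 2.0, 23.1]
width: 0.0452
gripper_force: 30.0
[0.61030328 0.0208214  0.09299873] [-11.11762858   1.97922734  23.13993911] [1.1468226  4.06344567 0.07742531]
```

```bash
python3 -m handwheel '[{"delta_pos":[-0.06,0,0.05],"dr":[0,0,0]},{"delta_pos":[0,0,0],"dr":[0,0,0]},{"delta_pos":[0,0,0],"dr":[0,0,0]}]'; python3 -m handwheel '[{"delta_pos":[0,0,0],"dr":[0,0,0]},{"delta_pos":[0,0,0],"dr":[0,0,0]},{"delta_pos":[0,0,0],"dr":[0,0,0]}]' - 8;  python3 -m handwheel '[{"delta_pos":[0,0,0],"dr":[0,0,0]},{"delta_pos":[0,0,0],"dr":[0,0,0]},{"delta_pos":[0,0,0],"dr":[0,0,0]},{"delta_pos":[0,0,0],"dr":[0,0,0]}]' -0.6
```

```text
t: 11.7
eef_pos: [0.6096, 0.0209, 0.0931]
ee_rot: [-3.141, 0.002, 3.139]
force: [-2.6, 0.5, 10.6]
width: 0.0451
gripper_force: 30.0
t: 12.0
eef_pos: [0.6096, 0.0206, 0.0928]
ee_rot: [-3.141, 0.002, 3.139]
force: [-1.4, -0.5, 9.9]
width: 0.0457
gripper_force: 8.0
t: 12.4
eef_pos: [0.6084, 0.0208, 0.0911]
ee_rot: [-3.141, -0.001, 3.139]
force: [1.3, -0.1, -0.5]
width: 0.0684
gripper_force: 0.0
```

```bash
python3 -m handwheel '[{"delta_pos":[0,0,0.4],"dr":[0,0,0]},{"delta_pos":[0,0,1],"dr":[0,0,0]},{"delta_pos":[0,0,1],"dr":[0,0,0]},{"delta_pos":[0,0,1],"dr":[0,0,0]},{"delta_pos":[0.9,0,1],"dr":[0,0,0]},{"delta_pos":[1,-0.5,0.5],"dr":[0,0,0]},{"delta_pos":[0,0,0],"dr":[0,0,0]},{"delta_pos":[0,0,0],"dr":[0,0,0]}]'
python3 - <<'E'
from h import *
np.set_printoptions(precision=4,suppress=True)
W=calibration('wrist');im=save('wrist','w6.png')
s=get_state();print(s['eef_pos'],s['ee_rot'])
for z in (.114,.0): print(proj('wrist',(.608,.0204,z),W))
for n in ['holder_top','pivot_middle','handle_middle_end']:
    for d in mark_of('wrist',n)[:2]: print(n,np.round(d['location'],1),round(d['conf'],2),atz('wrist',d['location'],.114 if n=='holder_top' else .07,W))
g=grab_frame('top');print('top exp',proj('top',(.607,.021,.114)),[(np.round(d['location'],1),round(d['conf'],2)) for d in mark_of('top','holder_top')[:6]])
u,v=proj('wrist',(.57,.0304,.08),W).astype(int);u0,v0=max(0,u-120),max(0,v-90);print(u0,v0)
cv2.imwrite('pics/w6c.png',cv2.resize(im[v0:v0+180,u0:u0+240,::-1],(800,600),interpolation=cv2.INTER_CUBIC))
E
```

```text
t: 13.2
eef_pos: [0.6657, 0.0056, 0.2388]
ee_rot: [-3.141, -0.001, 3.138]
force: [-0.5, 0.2, -0.5]
width: 0.0702
gripper_force: 0.0
[0.665  0.0057 0.2382] [-3.1413 -0.0016  3.1382]
[340.2539 130.6891]
[335.5808 127.9719]
holder_top [175.2 106.6] 0.98 [ 0.5865 -0.1258  0.114 ]
holder_top [118.9 212.8] 0.81 [ 0.684  -0.1915  0.114 ]
pivot_middle [335.1  39.9] 0.93 [0.5234 0.0169 0.07  ]
handle_middle_end [389.8  28.9] 0.68 [0.514  0.0694 0.07  ]
top exp [301.0964 190.1843] [(array([387.1, 159.7]), 0.83), (array([357.7, 198.4]), 0.61), (array([493.3, 267.4]), 0.6), (array([299.8, 189.5]), 0.53)]
229 0
```

View pics/w6c.png

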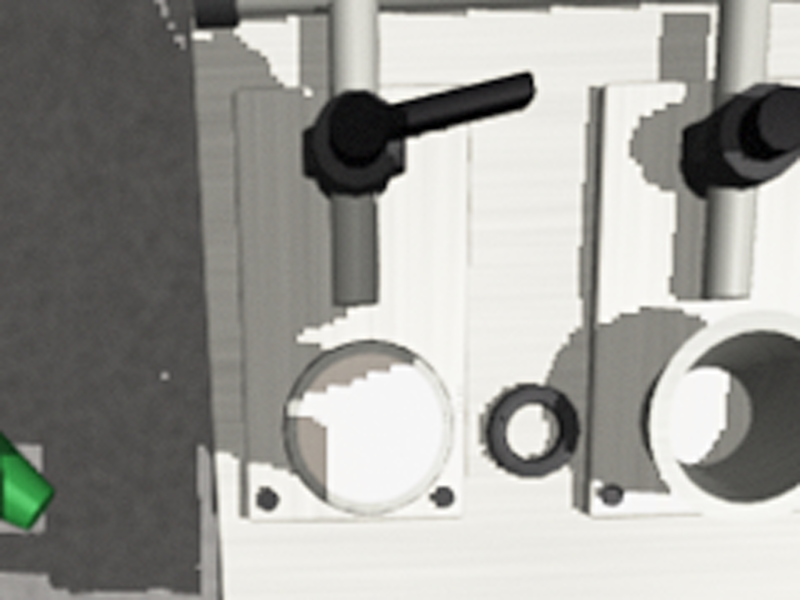

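The disc sits at full-frame (340,128), concentric over the middle socket and within 2 px of the expected seated position, so the holder is seated and upright. The handle runs from its pivot at (335,40) to its end at (390,29), still closed at about 0.15 rad.

```bash
python3 -m handwheel '[{"delta_pos":[-0.76,0.5,0],"dr":[0,0,0]},{"delta_pos":[-0.76,0.5,0],"dr":[0,0,0]},{"delta_pos":[-0.76,0.5,0],"dr":[0,0,0]},{"delta_pos":[-0.76,0.5,0],"dr":[0,0,0]},{"delta_pos":[-0.76,0.5,0],"dr":[0,0,0]},{"delta_pos":[0,0,-1],"dr":[0,0,0]},{"delta_pos":[0,0,-1],"dr":[0,0,0]},{"delta_pos":[0,0,-1],"dr":[0,0,0]},{"delta_pos":[0,0,0],"dr":[0,0,0]},{"delta_pos":[0,0,0],"dr":[0,0,0]}]' 1 30
python3 - <<'E'
from h import *
np.set_printoptions(precision=4,suppress=True)
c=np.array([.552,.080]);piv=np.array([.5234,.0169]);r=.042
for th in np.arange(.2,1.65,.2):
    P=piv+r*np.array([-np.sin(th),np.cos(th)])+.004*np.array([np.cos(th),np.sin(th)])+[.0095,.021]
    print(round(th,2),P,(P-c)/.03);c=P
E
```

```text
t: 14.5
eef_pos: [0.5516, 0.0808, 0.149]
ee_rot: [-3.14, -0.001, 3.139]
force: [0.4, 0.1, 1.1]
width: 0.0014
gripper_force: 0.0
0.2 [0.5285 0.0799] [-0.7841 -0.0048]
0.4 [0.5202 0.0781] [-0.2749 -0.0572]
0.6 [0.5125 0.0748] [-0.2581 -0.1107]
0.8 [0.5056 0.07  ] [-0.2309 -0.1597]
1.0 [0.4997 0.064 ] [-0.1946 -0.2024]
1.2 [0.4952 0.0568] [-0.1505 -0.237 ]
1.4 [0.4922 0.049 ] [-0.1004 -0.2622]
1.6 [0.4908 0.0407] [-0.0463 -0.277 ]
```

Down 70 mm, then sweep.

```bash
python3 -m handwheel '[{"delta_pos":[0,0,-0.8],"dr":[0,0,0]},{"delta_pos":[0,0,-0.8],"dr":[0,0,0]},{"delta_pos":[0,0,-0.7],"dr":[0,0,0]},{"delta_pos":[0,0,0],"dr":[0,0,0]},{"delta_pos":[-0.39,0,0],"dr":[0,0,0]},{"delta_pos":[-0.39,0,0],"dr":[0,0,0]},{"delta_pos":[0,0,0],"dr":[0,0,0]}]'; python3 -m handwheel '[{"delta_pos":[-0.27,-0.06,0],"dr":[0,0,0]},{"delta_pos":[-0.26,-0.11,0],"dr":[0,0,0]},{"delta_pos":[0,0,0],"dr":[0,0,0]}]'
```

```text
t: 15.2
eef_pos: [0.527, 0.081, 0.0811]
ee_rot: [3.141, 0.001, 3.139]
force: [-0.2, -0.2, 0.7]
width: 0.0004
gripper_force: 0.0
t: 15.5
eef_pos: [0.5111, 0.0753, 0.0798]
ee_rot: [-3.141, -0.001, 3.139]
force: [0.1, -0.1, -0.0]
width: 0.0006
gripper_force: 0.0
```

```bash
python3 -m handwheel '[{"delta_pos":[-0.23,-0.16,0],"dr":[0,0,0]},{"delta_pos":[-0.2,-0.2,0],"dr":[0,0,0]},{"delta_pos":[-0.15,-0.24,0],"dr":[0,0,0]},{"delta_pos":[-0.1,-0.26,0],"dr":[0,0,0]},{"delta_pos":[0,0,0],"dr":[0,0,0]}]'
python3 - <<'E'
from h import *
np.set_printoptions(precision=4,suppress=True)
W=calibration('wrist');save('wrist','w7.png')
for c in ('wrist','top','scene'):
  if c!='wrist': grab_frame(c)
  for n in ('handle_middle_end','pivot_middle'):
    for d in mark_of(c,n)[:2]: print(c,n,np.round(d['location'],1),round(d['conf'],2),atz(c,d['location'],.07))
E
```

```text
t: 16.0
eef_pos: [0.4913, 0.0489, 0.0794]
ee_rot: [-3.141, -0.001, 3.138]
force: [0.3, 0.7, -1.1]
width: 0.0004
gripper_force: 0.0
top handle_middle_end [399.7 202.4] 0.75 [ 0.57   -0.2783  0.07  ]
top handle_middle_end [305.4 192.8] 0.41 [0.6034 0.011  0.07  ]
top pivot_middle [303.1 218.7] 0.94 [0.5236 0.0186 0.07  ]
top pivot_middle [302.2 191.8] 0.65 [0.6066 0.0208 0.07  ]
scene handle_middle_end [359.9 228. ] 0.38 [0.5232 0.0724 0.07  ]
scene pivot_middle [349.  217.1] 0.77 [0.5287 0.018  0.07  ]
scene pivot_middle [298.  279.6] 0.4 [0.7933 0.1095 0.07  ]
```

```bash
python3 -m handwheel '[{"delta_pos":[-0.05,-0.27,0],"dr":[0,0,0]},{"delta_pos":[0,0,0],"dr":[0,0,0]}]'; python3 -m handwheel '[{"delta_pos":[0,-0.12,0],"dr":[0,0,0]},{"delta_pos":[0,0,0],"dr":[0,0,0]}]'; python3 -c "
from h import *
im=save('wrist','w8.png');t=save('top','t8.png')
c=np.zeros((600,800,3),np.uint8);c[:400,:640]=im
c[400:,:]=cv2.resize(t[170:250,160:480],(800,200));cv2.imwrite('pics/c8.png',c[:,:,::-1])"
```

```text
t: 16.65
eef_pos: [0.4899, 0.0412, 0.0793]
ee_rot: [-3.141, -0.001, 3.139]
force: [0.4, 0.5, 0.2]
width: 0.0007
gripper_force: 0.0
t: 16.85
eef_pos: [0.4903, 0.0378, 0.0795]
ee_rot: [-3.141, -0.001, 3.138]
force: [-0.4, -1.0, -0.4]
width: 0.0002
gripper_force: 0.0
```

View pics/c8.png

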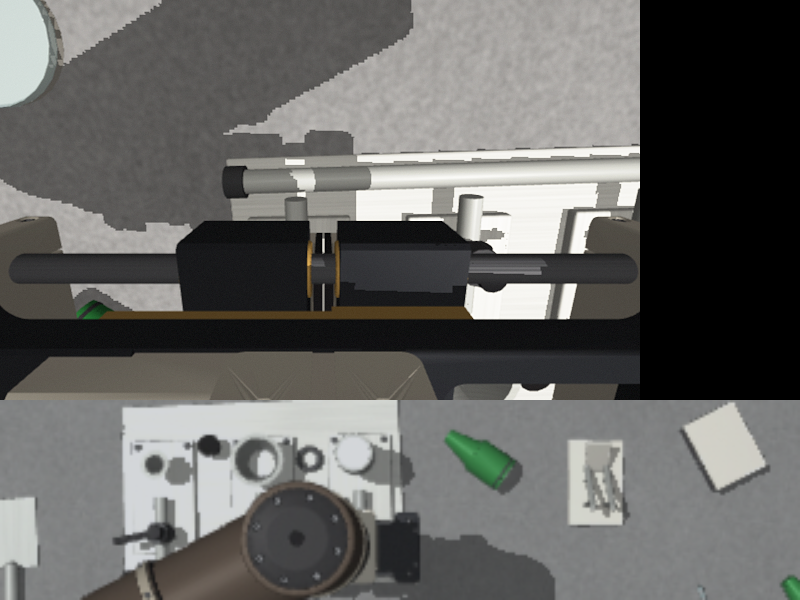

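```bash
python3 -m handwheel '[{"delta_pos":[0,-0.1,0],"dr":[0,0,0]},{"delta_pos":[0,-0.1,0],"dr":[0,0,0]}]'; python3 -m handwheel '[{"delta_pos":[0,-0.1,0],"dr":[0,0,0]},{"delta_pos":[0,-0.05,0],"dr":[0,0,0]}]'; python3 -c "
from h import *
s=get_state();print(s['force'],s['moment'],s['eef_pos'])"
```

```text
t: 17.15
eef_pos: [0.4904, 0.0321, 0.0795]
ee_rot: [-3.141, -0.001, 3.139]
force: [-0.4, -0.6, 0.7]
width: 0.0005
gripper_force: 0.0
t: 17.35
eef_pos: [0.4903, 0.0274, 0.0795]
ee_rot: [-3.141, -0.001, 3.139]
force: [-0.8, 0.1, 0.6]
width: 0.0004
gripper_force: 0.0
[-0.84664347  0.08180395  0.60864012] [0.01129987 0.0033409  0.02090283] [0.49033376 0.02742304 0.0794611 ]
```

```bash
python3 -m handwheel '[{"delta_pos":[0,0,0.7],"dr":[0,0,0]},{"delta_pos":[0,0,1],"dr":[0,0,0]},{"delta_pos":[0,0,1],"dr":[0,0,0]},{"delta_pos":[0.6,0,1],"dr":[0,0,0]},{"delta_pos":[1,0,1],"dr":[0,0,0]},{"delta_pos":[1,0,0.5],"dr":[0,0,0]},{"delta_pos":[1,0,0],"dr":[0,0,0]},{"delta_pos":[1,0,0],"dr":[0,0,0]},{"delta_pos":[0,0,0],"dr":[0,0,0]},{"delta_pos":[0,0,0],"dr":[0,0,0]}]'
python3 - <<'E'
from h import *
np.set_printoptions(precision=4,suppress=True)
W=calibration('wrist');im=save('wrist','w9.png')
for n in ('handle_middle_end','pivot_middle','handle_middle','holder_top'):
    for d in mark_of('wrist',n)[:3]: print(n,np.round(d['location'],1),round(d['conf'],2),atz('wrist',d['location'],.114 if n[1]=='o' else .07))
# darkness along a circle of r=40mm about pivot
g=cv2.cvtColor(im,cv2.COLOR_RGB2GRAY);piv=np.array([.5234,.0169])
for r in (.03,.04,.048):
  o=[]
  for th in np.arange(-.3,1.9,.1):
    p=proj('wrist',(piv[0]-r*np.sin(th),piv[1]+r*np.cos(th),.07),W).round().astype(int);o.append(int(g[p[1],p[0]]) if 0<=p[1]<400 and 0<=p[0]<640 else -1)
  print(r,o)
E
```

```text
t: 18.35
eef_pos: [0.6283, 0.0275, 0.2344]
ee_rot: [-3.141, -0.002, 3.138]
force: [-0.5, 0.5, 0.1]
width: 0.0003
gripper_force: 0.0
pivot_middle [313.5  79.3] 0.65 [0.5215 0.0176 0.07  ]Traceback (most recent call last):
  File "<stdin>", line 5, in <module>
ValueError: it knows: beaker, bottle, bung, clip_ring, cradle, dish, dropper, handle_middle_end, holder, holder_tip, holder_top, pivot_middle, slide_box, socket_large, socket_middle, socket_small, spatula, statio
```

Run:
```python
from h import *
np.set_printoptions(precision=4,suppress=True)
W=calibration('wrist');im=grab_frame('wrist')
for n in ('handle_middle_end','pivot_middle','holder_top'):
    for d in mark_of('wrist',n)[:3]: print(n,np.round(d['location'],1),round(d['conf'],2),atz('wrist',d['location'],.114 if n[1]=='o' else .07))
g=cv2.cvtColor(im,cv2.COLOR_RGB2GRAY);piv=np.array([.5225,.0172])
for r in (.025,.03,.04,.048,.056):
  o=[]
  for th in np.arange(-.3,1.95,.1):
    p=proj('wrist',(piv[0]-r*np.sin(th),piv[1]+r*np.cos(th),.07),W).round().astype(int);o.append(int(g[p[1],p[0]]) if 0<=p[1]<400 and 0<=p[0]<640 else -1)
  print(r,o)
```

```text
handle_middle_end [365.1  69.7] 0.71 [0.5131 0.0684 0.07  ]
handle_middle_end [317.5 157.5] 0.3 [0.5987 0.0211 0.07  ]
pivot_middle [313.5  79.3] 0.6 [0.5218 0.0178 0.07  ]
holder_top [159.6 141.6] 0.98 [ 0.5793 -0.12    0.114 ]
holder_top [316.2 160.3] 0.73 [0.5966 0.0208 0.114 ]
holder_top [312.  171.2] 0.62 [0.6066 0.0168 0.114 ]
0.025 [242, 242, 242, 252, 12, 19, 18, 38, 135, 228, 137, 238, 141, 141, 148, 129, 93, 113, 122, 117, 99, 110, 143]
0.03 [245, 244, 244, 245, 50, 20, 20, 126, 246, 218, 242, 241, 242, 240, 138, 145, 82, 111, 121, 117, 99, 127, 143]
0.04 [240, 241, 239, 240, 197, 15, 3, 242, 241, 239, 241, 242, 241, 241, 214, 57, 76, 82, 90, 92, 94, 86, 81]
0.048 [241, 239, 238, 239, 246, 44, 0, 242, 239, 241, 241, 244, 98, 177, 202, 227, 127, 123, 119, 117, 122, 124, 128]
0.056 [239, 240, 240, 240, 241, 238, 241, 239, 240, 239, 182, 153, 223, 226, 189, 201, 235, 150, 166, 163, 80, 76, 146]
```

```bash
python3 -m handwheel '[{"delta_pos":[-0.85,0.4,0],"dr":[0,0,0]},{"delta_pos":[-0.85,0.4,0],"dr":[0,0,0]},{"delta_pos":[-0.85,0.4,0],"dr":[0,0,0]},{"delta_pos":[0,0,-0.9],"dr":[0,0,0]},{"delta_pos":[0,0,-1],"dr":[0,0,0]},{"delta_pos":[0,0,-1],"dr":[0,0,0]},{"delta_pos":[0,0,-1],"dr":[0,0,0]},{"delta_pos":[0,0,-1],"dr":[0,0,0]},{"delta_pos":[0,0,-0.3],"dr":[0,0,0]},{"delta_pos":[0,0,0],"dr":[0,0,0]}]'
python3 - <<'E'
from h import *
np.set_printoptions(precision=4,suppress=True)
c=get_state()['eef_pos'][:2];print(c,get_state()['force']);piv=np.array([.5225,.0172]);r=.038
for th in np.arange(.2,1.65,.2):
    P=piv+r*np.array([-np.sin(th),np.cos(th)])+.004*np.array([np.cos(th),np.sin(th)])+[.0095,.007]
    print(round(th,2),P,(P-c)/.03);c=P
E
```

```text
t: 19.7
eef_pos: [0.5512, 0.0635, 0.0787]
ee_rot: [-3.14, -0.003, 3.139]
force: [-0.2, -0.4, 0.6]
width: 0.0005
gripper_force: 0.0
[0.5512 0.0635] [-0.245  -0.4495  0.5536]
0.2 [0.5284 0.0622] [-0.7596 -0.0411]
0.4 [0.5209 0.0608] [-0.2495 -0.0493]
0.6 [0.5138 0.0578] [-0.2347 -0.0979]
0.8 [0.5075 0.0535] [-0.2106 -0.1426]
1.0 [0.5022 0.0481] [-0.1781 -0.1816]
1.2 [0.498  0.0417] [-0.1384 -0.2133]
1.4 [0.4952 0.0346] [-0.0933 -0.2366]
1.6 [0.4939 0.0271] [-0.0444 -0.2504]
```

```bash
python3 -m handwheel '[{"delta_pos":[-0.38,-0.02,0],"dr":[0,0,0]},{"delta_pos":[-0.38,-0.02,0],"dr":[0,0,0]},{"delta_pos":[-0.25,-0.05,0],"dr":[0,0,0]},{"delta_pos":[-0.23,-0.1,0],"dr":[0,0,0]}]'; python3 -m handwheel '[{"delta_pos":[-0.23,-0.12,0],"dr":[0,0,0]},{"delta_pos":[-0.2,-0.17,0],"dr":[0,0,0]},{"delta_pos":[-0.16,-0.2,0],"dr":[0,0,0]},{"delta_pos":[-0.1,-0.24,0],"dr":[0,0,0]}]'; python3 -m handwheel '[{"delta_pos":[-0.05,-0.2,0],"dr":[0,0,0]},{"delta_pos":[0,-0.05,0],"dr":[0,0,0]}]'
```

```text
t: 20.1
eef_pos: [0.5141, 0.0582, 0.0805]
ee_rot: [3.141, 0.001, 3.139]
force: [0.2, 0.1, 0.4]
width: 0.0004
gripper_force: 0.0
t: 20.5
eef_pos: [0.4935, 0.0356, 0.0795]
ee_rot: [-3.141, -0.001, 3.139]
force: [-0.5, -0.1, -0.7]
width: 0.0003
gripper_force: 0.0
t: 20.7
eef_pos: [0.4924, 0.0279, 0.0794]
ee_rot: [-3.141, -0.001, 3.138]
force: [-0.7, 0.4, 0.4]
width: 0.0004
gripper_force: 0.0
```

```bash
cat > look.py <<'E'
from h import *
np.set_printoptions(precision=4,suppress=True)
W=calibration('wrist');im=save('wrist','l%d.png'%(get_state()['t']*100))
for n in ('handle_middle_end','pivot_middle','holder_top'):
    for d in mark_of('wrist',n)[:3]: print(n,np.round(d['location'],1),round(d['conf'],2),atz('wrist',d['location'],.114 if n[1]=='o' else .07))
g=cv2.cvtColor(im,cv2.COLOR_RGB2GRAY);piv=np.array([.5225,.0172])
for r in (.03,.035,.04,.045,.048):
  o=[]
  for th in np.arange(-.3,1.95,.1):
    p=proj('wrist',(piv[0]-r*np.sin(th),piv[1]+r*np.cos(th),.07),W).round().astype(int);o.append(int(g[p[1],p[0]]) if 0<=p[1]<400 and 0<=p[0]<640 else -1)
  print(r,o)
E
python3 -m handwheel '[{"delta_pos":[0,0,0.7],"dr":[0,0,0]},{"delta_pos":[0,0,1],"dr":[0,0,0]},{"delta_pos":[0,0,1],"dr":[0,0,0]},{"delta_pos":[0.6,0,1],"dr":[0,0,0]},{"delta_pos":[1,0,1],"dr":[0,0,0]},{"delta_pos":[1,0,0.5],"dr":[0,0,0]},{"delta_pos":[1,0,0],"dr":[0,0,0]},{"delta_pos":[1,0,0],"dr":[0,0,0]},{"delta_pos":[0,0,0],"dr":[0,0,0]},{"delta_pos":[0,0,0],"dr":[0,0,0]}]'; python3 look.py
```

```text
t: 21.7
eef_pos: [0.6305, 0.0284, 0.2343]
ee_rot: [-3.141, -0.003, 3.138]
force: [-0.5, 0.2, 0.4]
width: 0.0005
gripper_force: 0.0
handle_middle_end [364.8  66.5] 0.79 [0.5121 0.0687 0.07  ]
pivot_middle [312.9  78.1] 0.77 [0.5225 0.0179 0.07  ]
pivot_middle [419.6 125.3] 0.59 [0.5681 0.1263 0.07  ]
holder_top [310.3 169. ] 0.9 [0.6063 0.0161 0.114 ]
holder_top [154.9 140. ] 0.8 [ 0.5796 -0.1232  0.114 ]
holder_top [105.2 241.4] 0.69 [ 0.6765 -0.1846  0.114 ]
0.03 [246, 246, 242, 245, 53, 17, 19, 108, 245, 194, 242, 240, 241, 245, 143, 150, 79, 113, 128, 119, 97, 149, 145]
0.035 [243, 246, 242, 242, 199, 15, 20, 243, 213, 243, 242, 240, 241, 240, 242, 232, 148, 102, 124, 116, 86, 147, 142]
0.04 [243, 242, 238, 242, 222, 16, 1, 227, 241, 240, 241, 242, 241, 241, 187, 64, 83, 91, 94, 93, 98, 89, 82]
0.045 [242, 239, 239, 241, 243, 16, 11, 242, 239, 240, 242, 241, 198, 134, 184, 102, 112, 120, 132, 130, 130, 125, 113]
0.048 [242, 240, 238, 241, 247, 40, 0, 243, 239, 240, 240, 237, 127, 180, 214, 228, 121, 121, 120, 118, 121, 122, 129]
```

```bash
python3 -m handwheel '[{"delta_pos":[-1,0.4,0],"dr":[0,0,0]},{"delta_pos":[-1,0.4,0],"dr":[0,0,0]},{"delta_pos":[-1,0.4,0],"dr":[0,0,0]},{"delta_pos":[0,0,-1],"dr":[0,0,0]},{"delta_pos":[0,0,-1],"dr":[0,0,0]},{"delta_pos":[0,0,-1],"dr":[0,0,0]},{"delta_pos":[0,0,-1],"dr":[0,0,0]},{"delta_pos":[0,0,-0.8],"dr":[0,0,0]},{"delta_pos":[0,0,-0.4],"dr":[0,0,0]},{"delta_pos":[0,0,-0.3],"dr":[0,0,0]}]'; python3 -m handwheel '[{"delta_pos":[0,0,0],"dr":[0,0,0]},{"delta_pos":[-0.2,0,0],"dr":[0,0,0]},{"delta_pos":[-0.2,0,0],"dr":[0,0,0]},{"delta_pos":[-0.2,0,0],"dr":[0,0,0]}]'; python3 -c "
from h import *
s=get_state();print(s['force'],s['moment'],s['eef_pos'])"
```

```text
t: 22.9
eef_pos: [0.5403, 0.0647, 0.0703]
ee_rot: [-3.141, -0.001, 3.139]
force: [-0.0, -0.2, 0.2]
width: 0.0006
gripper_force: 0.0
t: 23.3
eef_pos: [0.5222, 0.0648, 0.0713]
ee_rot: [3.141, 0.001, 3.139]
force: [-0.5, -0.5, 0.4]
width: 0.0003
gripper_force: 0.0
[-0.51586542 -0.53394532  0.39481522] [0.03994642 0.02652324 0.04703921] [0.52224937 0.06478656 0.07129396]
```

```bash
python3 -m handwheel '[{"delta_pos":[-0.2,0,0],"dr":[0,0,0]},{"delta_pos":[-0.1,0,0],"dr":[0,0,0]}]';  python3 -m handwheel '[{"delta_pos":[-0.2,-0.05,0],"dr":[0,0,0]}]'; python3 -m handwheel '[{"delta_pos":[-0.2,-0.08,0],"dr":[0,0,0]}]'
python3 - <<'E'
from h import *
np.set_printoptions(precision=4,suppress=True)
for c in ('scene','top'):
  save(c,c+'_10.png')
  for d in mark_of(c,'handle_middle_end')[:3]: print(c,np.round(d['location'],1),round(d['conf'],2),atz(c,d['location'],.07))
E
```

```text
t: 23.5
eef_pos: [0.5129, 0.0647, 0.0709]
ee_rot: [-3.142, -0.0, 3.139]
force: [0.2, -0.2, 0.3]
width: 0.0001
gripper_force: 0.0
t: 23.6
eef_pos: [0.5075, 0.0634, 0.0708]
ee_rot: [-3.141, 0.0, 3.139]
force: [0.8, -0.4, 0.7]
width: 0.0005
gripper_force: 0.0
t: 23.7
eef_pos: [0.5011, 0.0607, 0.0705]
ee_rot: [-3.141, -0.001, 3.139]
force: [-1.3, -0.6, 0.3]
width: 0.0007
gripper_force: 0.0
scene [352.  212.7] 0.46 [0.5099 0.0098 0.07  ]
scene [361.  227.6] 0.45 [0.5193 0.0733 0.07  ]
```

```bash
python3 -m handwheel '[{"delta_pos":[0,0,0.8],"dr":[0,0,0]},{"delta_pos":[0.25,-0.15,0.8],"dr":[0,0,0]},{"delta_pos":[0.25,-0.15,0],"dr":[0,0,0]},{"delta_pos":[0,0,-0.4],"dr":[0,0,0]},{"delta_pos":[0,0,-0.1],"dr":[0,0,0]}]'; python3 -m handwheel '[{"delta_pos":[0,0,-0.1],"dr":[0,0,0]},{"delta_pos":[0,0,-0.1],"dr":[0,0,0]},{"delta_pos":[0,0,0],"dr":[0,0,0]}]'; python3 -m handwheel '[{"delta_pos":[0,0,-0.1],"dr":[0,0,0]},{"delta_pos":[0,0,-0.1],"dr":[0,0,0]}]'
```

```text
t: 24.4
eef_pos: [0.5154, 0.0513, 0.1014]
ee_rot: [-3.141, -0.003, 3.138]
force: [-0.8, -0.2, -0.4]
width: 0.0003
gripper_force: 0.0
t: 24.7
eef_pos: [0.516, 0.0517, 0.0967]
ee_rot: [-3.141, -0.002, 3.139]
force: [0.0, -0.5, 0.4]
width: 0.0004
gripper_force: 0.0
t: 24.9
eef_pos: [0.5166, 0.0519, 0.0914]
ee_rot: [-3.141, -0.0, 3.139]
force: [1.1, -0.6, -0.6]
width: 0.0003
gripper_force: 0.0
```

```bash
python3 -m handwheel '[{"delta_pos":[0,0,-0.08],"dr":[0,0,0]},{"delta_pos":[0,0,-0.05],"dr":[0,0,0]}]'; python3 -m handwheel '[{"delta_pos":[0,0,-0.08],"dr":[0,0,0]},{"delta_pos":[0,0,0],"dr":[0,0,0]}]'; python3 -m handwheel '[{"delta_pos":[0,0,-0.08],"dr":[0,0,0]},{"delta_pos":[0,0,0],"dr":[0,0,0]}]'
```

```text
t: 25.1
eef_pos: [0.5164, 0.0517, 0.0873]
ee_rot: [-3.141, -0.001, 3.139]
force: [-0.2, -0.2, -0.1]
width: 0.0006
gripper_force: 0.0
t: 25.3
eef_pos: [0.5163, 0.0517, 0.0849]
ee_rot: [-3.141, -0.001, 3.139]
force: [-0.6, 0.6, -0.8]
width: 0.0004
gripper_force: 0.0
t: 25.5
eef_pos: [0.5163, 0.0517, 0.0825]
ee_rot: [-3.141, -0.001, 3.139]
force: [0.2, -0.3, -0.7]
width: 0.0003
gripper_force: 0.0
```

```bash
python3 -m handwheel '[{"delta_pos":[0,0,1],"dr":[0,0,0]},{"delta_pos":[0,0,1],"dr":[0,0,0]},{"delta_pos":[0.3,0,1],"dr":[0,0,0]},{"delta_pos":[1,0,1],"dr":[0,0,0]},{"delta_pos":[1,-0.4,1],"dr":[0,0,0]},{"delta_pos":[1,-0.4,0.2],"dr":[0,0,0]},{"delta_pos":[0.5,0,0],"dr":[0,0,0]},{"delta_pos":[0,0,0],"dr":[0,0,0]},{"delta_pos":[0,0,0],"dr":[0,0,0]}]'; python3 look.py; ls pics
python3 - <<'E'
from h import *
# sweep over candidate finger tip visibility: thin dark bar; print darkness on finer polar map
import glob
E
```

```text
t: 26.4
eef_pos: [0.6299, 0.0276, 0.238]
ee_rot: [-3.141, -0.002, 3.138]
force: [0.2, -0.1, -0.1]
width: 0.0003
gripper_force: 0.0
handle_middle_end [366.4  67.4] 0.67 [0.5121 0.07   0.07  ]
handle_middle_end [467.2 169.6] 0.67 [0.6139 0.1803 0.07  ]
pivot_middle [313.  78.] 0.74 [0.5219 0.0172 0.07  ]
holder_top [312.  169.5] 0.78 [0.6071 0.0168 0.114 ]
holder_top [108.1 241.7] 0.69 [ 0.6781 -0.1848  0.114 ]
holder_top [162.9 138.1] 0.65 [ 0.5781 -0.118   0.114 ]
0.03 [245, 244, 245, 246, 32, 14, 17, 123, 245, 202, 242, 240, 242, 241, 219, 150, 84, 112, 124, 116, 98, 147, 144]
0.035 [245, 246, 246, 245, 195, 15, 14, 247, 208, 242, 240, 241, 242, 241, 242, 245, 128, 101, 121, 115, 88, 150, 144]
0.04 [241, 242, 239, 241, 198, 12, 15, 242, 242, 240, 241, 242, 242, 241, 180, 75, 79, 87, 97, 98, 94, 83, 78]
0.045 [241, 239, 239, 240, 224, 21, 3, 242, 241, 240, 241, 242, 234, 113, 174, 199, 114, 125, 125, 129, 130, 121, 112]
0.048 [242, 240, 239, 241, 250, 55, 8, 242, 239, 241, 240, 198, 109, 172, 209, 227, 118, 123, 119, 119, 122, 126, 129]
c8.png
l2170.png
l2640.png
s5.png
s5c.png
scene0.png
scene1.png
scene_10.png
scene_c.png
t8.png
top0.png
top1.png
top_10.png
top_c.png
w1.png
w2.png
w3.png
w4.png
w4c.png
w4h.png
w6.png
w6c.png
w7.png
w8.png
w9.png
wrist1.png
```

Run:
```python
from h import *
np.set_printoptions(precision=1,suppress=True,linewidth=200)
W=calibration('wrist');s=get_state();p=s['eef_pos'];print(p)
for dz in (-.019,-.01,0,.01,.03): print(dz,[proj('wrist',p+[dx,0,dz],W).round(1) for dx in(-.0095,0,.0095)])
g=cv2.cvtColor(cv2.imread('pics/l2640.png'),6)
for r in range(200,325,4): print(r,g[r,299:350:3])
```

```text
[0.6 0.  0.2]
-0.019 [array([324.3, 216.1]), array([324.3, 230.7]), array([324.3, 245. ])]
-0.01 [array([324.3, 220.5]), array([324.3, 235.8]), array([324.4, 250.6])]
0 [array([324.4, 226. ]), array([324.4, 241.9]), array([324.4, 257.5])]
0.01 [array([324.4, 232. ]), array([324.4, 248.8]), array([324.5, 265.1])]
0.03 [array([324.5, 246.5]), array([324.6, 265.2]), array([324.6, 283.3])]
200 [240 240 241 240 241 241 240 241 241 241 241 240 241 241 241 240 239]
204 [237 236 236 235 236 235 237 236 236 236 237 237 237 236 237 237 238]
208 [237 239 238 238 240 240 239 240 240 240 240 240 240 239 240 240 240]
212 [236 238 238 239 239 240 240 240 241 240 241 241 242 241 240 240 240]
216 [241 241 242 241 242 242 241 241 241 241 241 241 240 239 240 239 238]
220 [205 209 199 174 195 171 165 143 144 131 129 152 158 119 125 124 124]
224 [ 15  19  11   6 164 159 158 156 154 149 159 166 156   5  16  13  13]
228 [ 15  17  16   6 165 157 155 152 156 157 162 162 155   5  16  12  14]
232 [ 15  14  17   6 146 144 132 129 156 133 128 144 144   6  14  14  12]
236 [ 15  15  17   7  90  87  10  14 122  13 
[... 701 characters left out ...]
280 [ 21  24  20 100  47  45  44  43  47  42  43  43  56 100  23  17  20]
284 [20 21 22 97 53 21 20 25 54 23 23 23 50 98 20 22 22]
288 [22 22 23 92 52 16 21 20 52 19 17 18 52 93 20 24 24]
292 [21 21 24 86 58 20 18 20 51 18 14 21 57 88 19 23 20]
296 [22 23 21 66 65 19 20 19 86 20 22 19 62 66 24 22 21]
300 [19 24 21 12 66 17 20 18 92 22 20 17 64 14 27 20 22]
304 [22 21 25 13 66 16 19 18 89 18 20 17 64  9 23 22 19]
308 [21 22 20 11 63 17 19 18 85 20 17 54 60 58 61 58 58]
312 [61 58 58 58 59 59 58 61 61 59 60 58 60 61 60 58 59]
316 [59 58 58 60 60 60 59 58 60 60 58 60 59 61 60 60 59]
320 [13 10 14 13 15 14 13 14 16 15 14 13 13 12 14 11 12]
324 [13 13 16 13 14 17 14 12 15 16 17 16 16 13 12 16 12]
```

The closed fingertips show in the image about 11 mm behind the reported TCP, not 19 mm ahead of it. Every sweep so far passed over the handle, so I'll repeat it about 31 mm lower.

```bash
python3 -m handwheel '[{"delta_pos":[-0.95,0.4,0],"dr":[0,0,0]},{"delta_pos":[-0.95,0.4,-0.5],"dr":[0,0,0]},{"delta_pos":[-0.95,0.4,-1],"dr":[0,0,0]},{"delta_pos":[0,0,-1],"dr":[0,0,0]},{"delta_pos":[0,0,-1],"dr":[0,0,0]},{"delta_pos":[0,0,-1],"dr":[0,0,0]},{"delta_pos":[0,0,-1],"dr":[0,0,0]},{"delta_pos":[0,0,-0.5],"dr":[0,0,0]},{"delta_pos":[0,0,0],"dr":[0,0,0]}]'; python3 -m handwheel '[{"delta_pos":[0,0,-0.15],"dr":[0,0,0]},{"delta_pos":[0,0,-0.15],"dr":[0,0,0]},{"delta_pos":[0,0,0],"dr":[0,0,0]}]'
```

```text
t: 27.5
eef_pos: [0.5431, 0.0633, 0.0569]
ee_rot: [-3.14, -0.004, 3.139]
force: [-0.5, -1.1, 0.3]
width: 0.0007
gripper_force: 0.0
t: 27.8
eef_pos: [0.5452, 0.0639, 0.0502]
ee_rot: [3.142, 0.0, 3.139]
force: [-0.2, -0.5, 0.2]
width: 0.0002
gripper_force: 0.0
```

```bash
python3 -m handwheel '[{"delta_pos":[-0.3,-0.03,-0.05],"dr":[0,0,0]},{"delta_pos":[-0.3,-0.03,-0.05],"dr":[0,0,0]},{"delta_pos":[-0.2,-0.03,0],"dr":[0,0,0]}]'; python3 -m handwheel '[{"delta_pos":[-0.2,-0.05,0],"dr":[0,0,0]}]'
```

```text
t: 28.1
eef_pos: [0.522, 0.0614, 0.0477]
ee_rot: [3.141, 0.003, 3.14]
force: [7.1, -0.0, -0.1]
width: 0.0002
gripper_force: 2.5
t: 28.2
eef_pos: [0.5164, 0.0602, 0.0478]
ee_rot: [3.141, 0.004, 3.14]
force: [5.5, 0.6, -0.8]
width: 0.0007
gripper_force: 2.4
```

```bash
python3 -m handwheel '[{"delta_pos":[-0.24,-0.1,0],"dr":[0,0,0]},{"delta_pos":[-0.22,-0.15,0],"dr":[0,0,0]},{"delta_pos":[-0.2,-0.19,0],"dr":[0,0,0]},{"delta_pos":[-0.15,-0.22,0],"dr":[0,0,0]}]'; python3 -m handwheel '[{"delta_pos":[-0.08,-0.24,0],"dr":[0,0,0]},{"delta_pos":[-0.04,-0.2,0],"dr":[0,0,0]}]'; python3 -m handwheel '[{"delta_pos":[0,-0.06,0],"dr":[0,0,0]},{"delta_pos":[0,0,0],"dr":[0,0,0]}]'
```

```text
t: 28.6
eef_pos: [0.4916, 0.0406, 0.0477]
ee_rot: [3.14, 0.003, 3.14]
force: [3.0, 3.2, 0.3]
width: 0.0009
gripper_force: 1.9
t: 28.8
eef_pos: [0.4912, 0.0358, 0.048]
ee_rot: [3.127, 0.011, 3.137]
force: [-14.4, 82.7, 1.4]
width: 0.0001
gripper_force: 41.5
t: 29.0
eef_pos: [0.4911, 0.0362, 0.0481]
ee_rot: [3.125, 0.01, 3.138]
force: [-13.3, 68.9, 1.1]
width: 0.0005
gripper_force: 34.7
```

```bash
python3 -m handwheel '[{"delta_pos":[0,0.5,0],"dr":[0,0,0]},{"delta_pos":[0,0.3,0],"dr":[0,0,0]},{"delta_pos":[0,0,1],"dr":[0,0,0]},{"delta_pos":[0,0,1],"dr":[0,0,0]},{"delta_pos":[0,0,1],"dr":[0,0,0]},{"delta_pos":[0.6,0,1],"dr":[0,0,0]},{"delta_pos":[1,0,1],"dr":[0,0,0]},{"delta_pos":[1,-0.4,1],"dr":[0,0,0]},{"delta_pos":[1,-0.4,0],"dr":[0,0,0]},{"delta_pos":[1,0,0],"dr":[0,0,0]}]';python3 -m handwheel '[{"delta_pos":[0.4,0,0.2],"dr":[0,0,0]},{"delta_pos":[0,0,0],"dr":[0,0,0]}]'
cat >> look.py <<'E'
pv=piv
for z in (.07,):
  for r in (.035,.042,.048):
    ths=np.arange(.0,1.9,.03);o=[]
    for th in ths:
      p=proj('wrist',(pv[0]-r*np.sin(th),pv[1]+r*np.cos(th),z),W).round().astype(int);o.append(g[p[1],p[0]])
    o=np.array(o);print(r,'dark th',ths[o<45].round(2))
E
python3 look.py
```

```text
t: 30.0
eef_pos: [0.6253, 0.0227, 0.2276]
ee_rot: [-3.141, -0.001, 3.137]
force: [-1.6, 0.4, -0.5]
width: 0.0005
gripper_force: 0.0
t: 30.2
eef_pos: [0.6374, 0.0235, 0.2317]
ee_rot: [-3.14, -0.003, 3.137]
force: [-0.3, -0.9, -0.1]
width: 0.0004
gripper_force: 0.0
handle_middle_end [317.1   8.1] 0.86 [0.4676 0.0181 0.07  ]
pivot_middle [317.5  74.7] 0.73 [0.5255 0.0182 0.07  ]
holder_top [318.4 162.1] 0.87 [0.6053 0.0193 0.114 ]
holder_top [158.9 134.3] 0.63 [ 0.5803 -0.1215  0.114 ]
holder_top [103.2 234.2] 0.63 [ 0.6736 -0.187   0.114 ]
0.03 [244, 244, 244, 243, 242, 242, 244, 245, 242, 233, 242, 241, 240, 241, 241, 242, 133, 83, 18, 17, 66, 127, 144]
0.035 [246, 246, 241, 242, 241, 241, 245, 243, 235, 240, 239, 241, 242, 241, 240, 240, 231, 104, 14, 18, 98, 95, 138]
0.04 [242, 242, 239, 242, 242, 239, 239, 240, 241, 239, 240, 240, 240, 211, 94, 146, 142, 91, 12, 21, 103, 95, 87]
0.045 [239, 242, 239, 242, 241, 238, 239, 241, 239, 240, 240, 240, 92, 152, 184, 209, 226, 198, 8, 18, 132, 127, 120]
0.048 [241, 240, 237, 242, 240, 238, 241, 241, 238, 240, 241, 114, 137, 195, 219, 225, 218, 203, 5, 18, 119, 119, 124]
0.035 dark th [1.47 1.5  1.53 1.56 1.59 1.62 1.65]
0.042 dark th [1.5  1.53 1.56 1.59 1.62]
0.048 dark th [1.5  1.53 1.56 1.59 1.62]
```

The valve is open: the handle's end is at (317,8), directly behind the pivot along the pipe, at about 1.56 rad. I'll press lightly on the disc's centre with the closed fingertips, both to measure the seating height and make sure it's fully home.

```bash
python3 -m handwheel '[{"delta_pos":[-0.5,-0.05,0],"dr":[0,0,0]},{"delta_pos":[-0.5,-0.05,0],"dr":[0,0,0]},{"delta_pos":[0,0,-1],"dr":[0,0,0]},{"delta_pos":[0,0,-1],"dr":[0,0,0]},{"delta_pos":[0,0,-1],"dr":[0,0,0]},{"delta_pos":[0,0,-0.6],"dr":[0,0,0]},{"delta_pos":[0,0,0],"dr":[0,0,0]}]'; python3 -m handwheel '[{"delta_pos":[0,0,-0.1],"dr":[0,0,0]},{"delta_pos":[0,0,-0.1],"dr":[0,0,0]}]'; python3 -m handwheel '[{"delta_pos":[0,0,-0.07],"dr":[0,0,0]},{"delta_pos":[0,0,-0.05],"dr":[0,0,0]}]'
```

```text
t: 31.1
eef_pos: [0.6043, 0.0213, 0.1223]
ee_rot: [-3.14, -0.006, 3.139]
force: [-0.1, -0.8, 0.9]
width: 0.0005
gripper_force: 0.0
t: 31.3
eef_pos: [0.6078, 0.022, 0.1203]
ee_rot: [3.141, 0.002, 3.139]
force: [0.6, 0.1, -0.3]
width: 0.0006
gripper_force: 0.0
t: 31.5
eef_pos: [0.6074, 0.0219, 0.1158]
ee_rot: [-3.142, 0.0, 3.139]
force: [0.8, 0.2, 0.4]
width: 0.0003
gripper_force: 0.0
```

```bash
python3 -m handwheel '[{"delta_pos":[0,0,-0.1],"dr":[0,0,0]},{"delta_pos":[0,0,-0.05],"dr":[0,0,0]}]'; python3 -m handwheel '[{"delta_pos":[0,0,-0.07],"dr":[0,0,0]},{"delta_pos":[0,0,-0.05],"dr":[0,0,0]}]';python3 -m handwheel '[{"delta_pos":[0,0,-0.05],"dr":[0,0,0]},{"delta_pos":[0,0,0],"dr":[0,0,0]}]'
```

```text
t: 31.7
eef_pos: [0.6071, 0.0218, 0.1106]
ee_rot: [-3.141, -0.001, 3.139]
force: [-0.1, 0.4, -0.7]
width: 0.0003
gripper_force: 0.0
t: 31.9
eef_pos: [0.6071, 0.0217, 0.1068]
ee_rot: [-3.141, -0.001, 3.139]
force: [0.1, -0.4, 1.0]
width: 0.0006
gripper_force: 0.0
t: 32.1
eef_pos: [0.607, 0.0217, 0.1053]
ee_rot: [-3.141, -0.001, 3.139]
force: [-0.2, -1.6, 0.3]
width: 0.0003
gripper_force: 0.0
```

```bash
python3 -m handwheel '[{"delta_pos":[0,0,-0.05],"dr":[0,0,0]},{"delta_pos":[0,0,-0.05],"dr":[0,0,0]}]'; python3 -m handwheel '[{"delta_pos":[0,0,-0.05],"dr":[0,0,0]},{"delta_pos":[0,0,0],"dr":[0,0,0]}]';python3 -m handwheel '[{"delta_pos":[0,0,-0.05],"dr":[0,0,0]},{"delta_pos":[0,0,0],"dr":[0,0,0]}]'
```

```text
t: 32.3
eef_pos: [0.6075, 0.0216, 0.1031]
ee_rot: [-3.141, 0.0, 3.139]
force: [-3.0, 0.6, 11.7]
width: 0.0003
gripper_force: 6.0
t: 32.5
eef_pos: [0.6077, 0.0216, 0.103]
ee_rot: [-3.141, 0.001, 3.14]
force: [-3.8, 0.2, 12.9]
width: 0.0005
gripper_force: 6.5
t: 32.7
eef_pos: [0.6079, 0.0216, 0.1029]
ee_rot: [-3.141, 0.002, 3.14]
force: [-7.3, 1.2, 23.0]
width: 0.0004
gripper_force: 11.1
```

```bash
python3 -m handwheel '[{"delta_pos":[0,0,0.5],"dr":[0,0,0]},{"delta_pos":[0,0,1],"dr":[0,0,0]},{"delta_pos":[0,0,1],"dr":[0,0,0]},{"delta_pos":[0.5,0,1],"dr":[0,0,0]},{"delta_pos":[0.5,0,0.5],"dr":[0,0,0]},{"delta_pos":[0,0,0],"dr":[0,0,0]},{"delta_pos":[0,0,0],"dr":[0,0,0]}]'; python3 look.py | grep -v "\[24"; python3 -c "
from station import *
print(job_done())"
```

```text
t: 33.4
eef_pos: [0.6368, 0.0218, 0.219]
ee_rot: [-3.141, -0.001, 3.138]
force: [-1.1, 0.5, -0.5]
width: 0.0002
gripper_force: 0.0
handle_middle_end [317.6   5.3] 0.81 [0.4697 0.0164 0.07  ]
handle_middle_end [ 65.7 127. ] 0.49 [ 0.5741 -0.2291  0.07  ]
pivot_middle [317.2  68.1] 0.77 [0.5218 0.0156 0.07  ]
holder_top [316.7 164.4] 0.81 [0.6059 0.0153 0.114 ]
holder_top [ 99.6 240.3] 0.81 [ 0.6748 -0.1839  0.114 ]
holder_top [155.2 135.5] 0.69 [ 0.5811 -0.1205  0.114 ]
0.035 dark th [1.47 1.5  1.53 1.56 1.59 1.62 1.65]
0.042 dark th [1.5  1.53 1.56 1.59 1.62 1.65]
0.048 dark th [1.5  1.53 1.56 1.59 1.62]
the job is handed in; nothing more can be done
None
```

Job handed in at about 33 s, no verdict returned: the holder is upright and fully home in the middle socket, and its valve was opened afterwards to about 1.56 rad; hitting the stop briefly spiked the wrist force to about 83 N (limit 120), and I didn't re-measure the other two handles or the bystanders at the end.

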